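Change the candles in the powered centrepiece

TASK

Change the candle lights in the centrepiece's power plinth: first turn its timer knob anticlockwise all the way back to the zero stop, then pull out every spent candle now plugged into the plinth and put it inside the wooden crate, and plug every fresh candle standing on the tablecloth fully home and upright into a socket of the plinth. Leave the timer at zero and the glasses and other tableware where they are.

Things in the scene. Friction and masses are not known exactly. Their poses are not given: they have to be found in the camera images.
- fresh1: LED candle: ivory body 50 x 50 x 40 mm on a square brass plug foot 40 x 40 x 20 mm (lowest 3 mm: 36 mm square); 60 mm tall plus a 16 mm amber flame, 200 g, weight low; all alike. Origin: centre of the plug's underside, z up, x and y square to the sides. Fresh: stands upright on the tablecloth at the start, nearer than the plinth, any yaw. Two or three are present (None at the start: absent).
- fresh2: LED candle: ivory body 50 x 50 x 40 mm on a square brass plug foot 40 x 40 x 20 mm (lowest 3 mm: 36 mm square); 60 mm tall plus a 16 mm amber flame, 200 g, weight low; all alike. Origin: centre of the plug's underside, z up, x and y square to the sides. Fresh: stands upright on the tablecloth at the start, nearer than the plinth, any yaw. Two or three are present (None at the start: absent).
- fresh3: LED candle: ivory body 50 x 50 x 40 mm on a square brass plug foot 40 x 40 x 20 mm (lowest 3 mm: 36 mm square); 60 mm tall plus a 16 mm amber flame, 200 g, weight low; all alike. Origin: centre of the plug's underside, z up, x and y square to the sides. Fresh: stands upright on the tablecloth at the start, nearer than the plinth, any yaw. Two or three are present (None at the start: absent).
- spent1: LED candle: ivory body 50 x 50 x 40 mm on a square brass plug foot 40 x 40 x 20 mm (lowest 3 mm: 36 mm square); 60 mm tall plus a 16 mm amber flame, 200 g, weight low; all alike. Origin: centre of the plug's underside, z up, x and y square to the sides. A spent one: at the start it is plugged fully home in one of the plinth's sockets. Two or three are present (None at the start: absent).
- spent2: LED candle: ivory body 50 x 50 x 40 mm on a square brass plug foot 40 x 40 x 20 mm (lowest 3 mm: 36 mm square); 60 mm tall plus a 16 mm amber flame, 200 g, weight low; all alike. Origin: centre of the plug's underside, z up, x and y square to the sides. A spent one: at the start it is plugged fully home in one of the plinth's sockets. Two or three are present (None at the start: absent).
- spent3: LED candle: ivory body 50 x 50 x 40 mm on a square brass plug foot 40 x 40 x 20 mm (lowest 3 mm: 36 mm square); 60 mm tall plus a 16 mm amber flame, 200 g, weight low; all alike. Origin: centre of the plug's underside, z up, x and y square to the sides. A spent one: at the start it is plugged fully home in one of the plinth's sockets. Two or three are present (None at the start: absent).
- spent4: LED candle: ivory body 50 x 50 x 40 mm on a square brass plug foot 40 x 40 x 20 mm (lowest 3 mm: 36 mm square); 60 mm tall plus a 16 mm amber flame, 200 g, weight low; all alike. Origin: centre of the plug's underside, z up, x and y square to the sides. A spent one: at the start it is plugged fully home in one of the plinth's sockets. Two or three are present (None at the start: absent).
- plinth: Fixed dark wooden power plinth, 90 (x) x 390 (y) x 40 (z) mm, standing across in front of the robot, turned a little. Origin: centre of its underside; y along its length. It has four square blind socket holes in a row at y = -128, -56, +16 and +88 mm and the timer knob at y = +159 mm (x = 0).
- plinth_hole0 (a point): Centre of the mouth of socket 0, in the plinth's top face; axes as the plinth's. Hole 42 x 42 mm, 22 mm deep, sides square to the plinth, mouth chamfered 2 mm. A candle fully home rests with the 50 mm body's shoulder on the plinth's top face, its origin 20 mm below this point; any of its four quarter-turns fits.
- plinth_hole1 (a point): Centre of the mouth of socket 1, in the plinth's top face; axes as the plinth's. Hole 42 x 42 mm, 22 mm deep, sides square to the plinth, mouth chamfered 2 mm. A candle fully home rests with the 50 mm body's shoulder on the plinth's top face, its origin 20 mm below this point; any of its four quarter-turns fits.
- plinth_hole2 (a point): Centre of the mouth of socket 2, in the plinth's top face; axes as the plinth's. Hole 42 x 42 mm, 22 mm deep, sides square to the plinth, mouth chamfered 2 mm. A candle fully home rests with the 50 mm body's shoulder on the plinth's top face, its origin 20 mm below this point; any of its four quarter-turns fits.
- plinth_hole3 (a point): Centre of the mouth of socket 3, in the plinth's top face; axes as the plinth's. Hole 42 x 42 mm, 22 mm deep, sides square to the plinth, mouth chamfered 2 mm. A candle fully home rests with the 50 mm body's shoulder on the plinth's top face, its origin 20 mm below this point; any of its four quarter-turns fits.
- timer (a joint): Angle of the run-timer knob, rad: 0 at its zero stop (off), growing clockwise seen from above, up to 3.0; it starts between 1.3 and 2.6. Turn it anticlockwise to zero. Friction 0.05 N m. Black knob, radius 22 mm, with an upright bar grip 42 mm long, 14 thick, 32 tall, on a brass foot of 34 mm radius; white pointer on the bar, pointing at zero to a brass mark at the plinth's -x side (robot side).
- timer_grip (a point): Point on the timer knob's axis at the height to grip, 77 mm above the table and 7 mm below the bar's top. It turns with the knob: x along the bar (pointer end at -x), y across the 14 mm bar, z up.
- crate: Fixed open wooden crate for spent candles, 160 (x) x 240 (y) x 50 (z) mm, walls and floor 7 mm; to the left or to the right of the candles. Origin: centre of its underside.
- crate_in (a point): Centre of the crate's inner floor (inner space 146 (x) x 226 (y) mm, 43 mm deep); axes as the crate's.
- goblet_blue: Loose bystander, not to be disturbed: clear stemmed goblet, 135 mm tall, 72 mm across, beyond the plinth's left end. Origin: centre of its foot.
- tumbler: Loose bystander, not to be disturbed: amber tumbler, 85 mm tall, 72 mm across, beyond the plinth's right end. Origin: centre of its foot.
- bread_plate: Fixed low white bread plate, 150 mm across, 14 mm high, on the other side from the crate; not used. Origin: centre of its underside.
There are look-alikes about, which are no part of the job. What is shaped like the fresh2 but green or turquoise is not meant. Leave any turquoise look-alike of the spent1 alone.

How it is judged (in metres and radians):
On the way:
1. the timer is turned back to its zero stop (value of joint timer below 0.08 rad), for 0.2 s.
At the end, for the whole second after the job is handed in: Timer within 0.08 rad of its zero stop; every fresh candle in a socket, within 4 mm of its centre, its shoulder within 2.5 mm of the plinth's top, upright within 0.06 rad; every spent candle wholly inside the crate with its plug end less than 42 mm above the crate's floor; all at rest (value of joint timer below 0.08 rad and (horizontal distance between fresh1 and plinth_hole0 below 0.004 m or horizontal distance between fresh1 and plinth_hole1 below 0.004 m or horizontal distance between fresh1 and plinth_hole2 below 0.004 m or horizontal distance between fresh1 and plinth_hole3 below 0.004 m) and z of each of fresh1, fresh2, fresh3 in the frame of plinth below 0.0225 m and angle between each of fresh1, fresh2, fresh3's own z axis and vertical below 0.06 rad and linear speed of each of fresh1, fresh2, fresh3, spent1, spent2, spent3, spent4 below 0.02 m/s and (horizontal distance between fresh2 and plinth_hole0 below 0.004 m or horizontal distance between fresh2 and plinth_hole1 below 0.004 m or horizontal distance between fresh2 and plinth_hole2 below 0.004 m or horizontal distance between fresh2 and plinth_hole3 below 0.004 m) and (horizontal distance between fresh3 and plinth_hole0 below 0.004 m or horizontal distance between fresh3 and plinth_hole1 below 0.004 m or horizontal distance between fresh3 and plinth_hole2 below 0.004 m or horizontal distance between fresh3 and plinth_hole3 below 0.004 m) and x of spent1 in the frame of crate_in between -0.07 and 0.07 m and y of spent1 in the frame of crate_in between -0.11 and 0.11 m and z of each of spent1, spent2, spent3, spent4 in the frame of crate_in below 0.042 m and x of spent2 in the frame of crate_in between -0.07 and 0.07 m and y of spent2 in the frame of crate_in between -0.11 and 0.11 m and x of spent3 in the frame of crate_in between -0.07 and 0.07 m and y of spent3 in the frame of crate_in between -0.11 and 0.11 m and x of spent4 in the frame of crate_in between -0.07 and 0.07 m and y of spent4 in the frame of crate_in between -0.11 and 0.11 m); the robot touches nothing.
It fails at once if a spent candle is pulled out while the timer is not at zero (value of joint timer above 0.15 rad and distance of any of spent1, spent2, spent3, spent4 from where it was at the start of the episode above 0.012 m).
It fails at once if a fresh candle is plugged in while the timer is not at zero (value of joint timer above 0.15 rad and (((horizontal distance between fresh1 and plinth_hole0 below 0.01 m or horizontal distance between fresh1 and plinth_hole1 below 0.01 m or horizontal distance between fresh1 and plinth_hole2 below 0.01 m or horizontal distance between fresh1 and plinth_hole3 below 0.01 m) and z of fresh1 in the frame of plinth below 0.034 m) or ((horizontal distance between fresh2 and plinth_hole0 below 0.01 m or horizontal distance between fresh2 and plinth_hole1 below 0.01 m or horizontal distance between fresh2 and plinth_hole2 below 0.01 m or horizontal distance between fresh2 and plinth_hole3 below 0.01 m) and z of fresh2 in the frame of plinth below 0.034 m) or ((horizontal distance between fresh3 and plinth_hole0 below 0.01 m or horizontal distance between fresh3 and plinth_hole1 below 0.01 m or horizontal distance between fresh3 and plinth_hole2 below 0.01 m or horizontal distance between fresh3 and plinth_hole3 below 0.01 m) and z of fresh3 in the frame of plinth below 0.034 m))).
It fails at once if a bystander is pushed away or knocked over (distance of any of goblet_blue, tumbler from where it was at the start of the episode above 0.03 m or angle between any of goblet_blue, tumbler's own z axis and vertical above 0.5 rad).
Of fresh1, fresh2, fresh3 only 2 to 3 are there at a start; the rules pass over those that are not, and their reading is None.
Of spent1, spent2, spent3, spent4 only 2 to 3 are there at a start; the rules pass over those that are not, and their reading is None.
At some moment in a run one of fresh1, fresh2, fresh3 may be knocked a few centimetres aside while the robot is not near it.
Once in a run the grip may slacken for a moment while it holds something.
It also fails if it takes over 208 s, if anything falls off the work surface, if the arm or the gripper's body presses on something with over 40 N, if the wrist force passes 120 N, or if a joint passes its speed limit or range.

ROBOT

A 6-joint arm with a two-finger parallel gripper is mounted at the origin on the work surface. World frame = base frame: x ahead of the robot, y to its left, z up, the work surface at z = 0. Lengths are in mm, angles in rad, forces in N, time in s.
With the tool pointing down it reaches from about 375 to 900 mm from the base axis. Payload 3.1 kg.
Tool frame: the origin (TCP) lies at the very end of the fingers, on their centre line; the grasp point (between the pads) lies 19 mm behind it (manip.pinch_z is the distance from the TCP to the grasp point, in mm); x points along the fingers, z is the direction in which the jaws open and shut, and the axes are right-handed (so a half turn about x gives the same grasp; the last joint's range is limited). The gripper opens to 85 mm and grips with 20 to 120 N. Pads are 22 mm wide; open, the fingers measure 114 mm over their backs; the gripper's body (76 mm by 85 mm) begins 54 mm behind the grasp point. The pads swing forward as they close: fully open they stand 13 mm farther back than shut.
Start: joints at [1.099, 0.527, 1.433, -0, 1.181, -0.178], TCP at [180.356, 598.388, 231.31] pointing down, gripper open.
Joint ranges: [-3.08, 3.08], [-0.75, 2.2], [0.22, 2.44], [-1.43, 4.57], [0, 2.65], [-2.85, 2.85]. Speed limits (rad/s): [2.79, 2.79, 3.14, 3.14, 3.14, 3.14].

INTERFACE

Orientations are given as a unit quaternion [x, y, z, w].
In Python, from workcell import telemetry, imaging, manip gives the robot as it stands.
- The arm moves only by the tool servo_tool, never from a script. Its argument "motion" is one flat list of numbers, 6 for each row, row after row: the shift along the world's x, y, z in mm, then the turn, a rotation vector about the world's x, y, z in degrees. In form: [dx, dy, dz, wx, wy, wz, dx, dy, dz, wx, wy, wz, ...]. A call has 1 to 5 rows; each row is the pose to reach, as a shift and turn from the pose commanded when the call began; what a row does not reach only later rows make up. A row lasts 1/10 s, in which the tool goes at most 50 mm and 8.59 degrees, less where a joint would pass 70% of its speed; a pose out of reach is approached as far as the arm can. A call with a gripper value outside its range is refused whole. "gripper" is the finger opening in mm, from 0 to 85.4, set as the call begins (left out, the last holds). The fingers move at their own pace and stop on an object; "force" is the grip in N (left out, the last holds). Time passes only in rows, so rows that repeat a pose let the fingers close. It gives the time, the measured TCP pose, the force and the opening at its end, in the units of the state.
- telemetry.state(): the state, without advancing time (a new reading comes with each control period).
- imaging.capture(name): name is "scene" or "top" or "wrist"; returns a dict with "frame" (480x640x3 uint8, red, green, blue), "fx", "fy", "cx", "cy" (pixels), "R" (3x3) and "t" (3): a world point X has camera coordinates R X + t; the wrist camera has in their place "T_tool_cam" (4x4, takes a point from camera to tool coordinates, whose origin is the TCP and whose axes are the tool frame's). Camera axes: x right, y down, z forward; pixel columns grow to the right and rows downward; lengths in mm; the calibration is good to about 2 mm. A picture is of the moment at which its call begins: read the wrist's pose just before it. There is no depth.
- manip.sign_off(): hands the job in, once; it reports no verdict.
The state is a dict: "t": time; "joint_pos": joint angles; "dq": joint speeds; "joint_efforts": joint torques, N m; "tool_pos": TCP position; "orientation": TCP orientation; "contact_force": force on the tool from outside, world axes, zero at the start; "torque": the same for the moment, N m; "finger_gap": finger opening in mm.
Only numpy, scipy, OpenCV 4.12 (cv2) and the standard library are available. Lean on these libraries where they do the work, as an engineer would, in place of code of your own. Each camera call takes 0.05 s, during which the arm holds its last target.

## Working session

There is one attempt and no reset: what is moved stays moved. The work goes in short steps, Python scripts to look and compute and a tool call to move; the robot and the scene stay as the last step left them, time stands still between calls to the robot, and variables do not carry over. Pictures are saved under pics/ and viewed, and the job is handed in when it is done.

Besides the shell and the picture viewer there is one more tool, called after ">>>" in YAML: its name, and indented under it one key for each argument. servo_tool: Moves the arm, as the interface text tells. Its arguments: {"type":"object","properties":{"motion":{"type":"array"},"gripper":{"type":"number"},"force":{"type":"number"}},"required":["motion"]}

```bash
ls; mkdir -p pics; cat > h.py <<'E'
import numpy as np, cv2
from workcell import telemetry, imaging, manip
from scipy.spatial.transform import Rotation as Rn
def cap(n,fn=None):
    s=telemetry.state(); c=imaging.capture(n)
    c={k:(np.array(v) if k in('frame','R','t','T_tool_cam') else v) for k,v in c.items()}
    if n=='wrist':
        T=np.eye(4);T[:3,:3]=Rn.from_quat(s['orientation']).as_matrix();T[:3,3]=s['tool_pos']
        W=T@c['T_tool_cam']; c['R']=W[:3,:3].T; c['t']=-W[:3,:3].T@W[:3,3]
    if fn: cv2.imwrite('pics/'+fn,cv2.cvtColor(c['frame'],cv2.COLOR_RGB2BGR))
    return c
def ray(c,u,v,z):
    d=c['R'].T@np.array([(u-c['cx'])/c['fx'],(v-c['cy'])/c['fy'],1.]); o=-c['R'].T@c['t']
    return (o+d*(z-o[2])/d[2])
def proj(c,X):
    p=c['R']@np.asarray(X,float)+c['t']; return np.array([c['fx']*p[0]/p[2]+c['cx'],c['fy']*p[1]/p[2]+c['cy']])
E
python3 - <<'E'
from h import *
print(telemetry.state())
for n in('scene','top','wrist'):
    c=cap(n,n+'0.png'); print(n,c['fx'],c['cx'],c['cy'],(-c['R'].T@c['t']).round(),c['R'].round(2).tolist())
E
```

```text
pics
{'t': 0.0, 'joint_pos': array([ 1.09951018e+00,  5.28484708e-01,  1.43385903e+00, -1.53954190e-05,
        1.18142870e+00, -1.78503003e-01]), 'dq': array([ 3.19905940e-04, -1.56738860e-05,  1.20640196e-03,  5.68804589e-04,
        1.85157725e-03, -3.88850599e-04]), 'joint_efforts': array([-7.24086967e-04, -4.42343009e+01, -1.78023666e+01, -3.77114484e-04,
        8.43956019e-03,  1.35152263e-05]), 'tool_pos': array([180.03981537, 597.7732929 , 230.33600397]), 'orientation': array([-0.42206572,  0.56827315,  0.42137173,  0.56689684]), 'contact_force': array([ 0.95801894, -0.06343233, -0.18409867]), 'torque': array([ 0.00549211, -0.02139799, -0.05540521]), 'finger_gap': 85.18856069907633}
scene 582.0315965181053 323.8559937540092 246.0206051268234 [1107. -760.  905.] [[0.78, 0.63, 0.01], [0.42, -0.51, -0.75], [-0.47, 0.59, -0.66]]
top 439.57445400704165 315.26987613311786 237.6971121437973 [ 355.   13. 1156.] [[0.02, -1.0, 0.01], [-0.99, -0.02, -0.15], [0.15, -0.01, -0.99]]
wrist 367.2825785275864 318.1930698668867 242.95136715574523 [113. 619. 373.] [[0.29, 0.96, -0.0], [0.92, -0.28, 0.28], [0.26, -0.08, -0.96]]
```

View pics/top0.png

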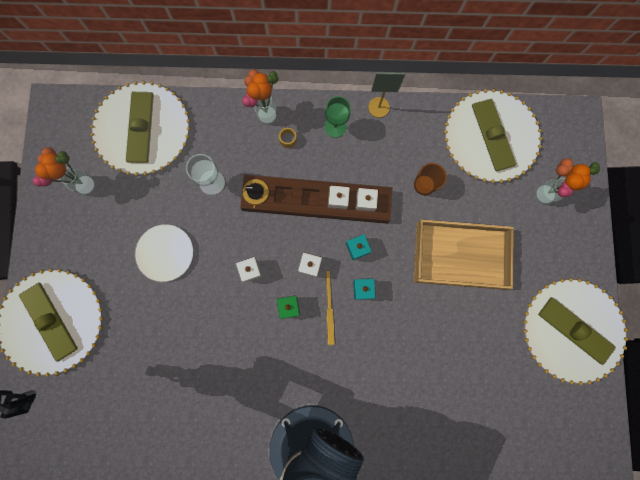

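View pics/scene0.png

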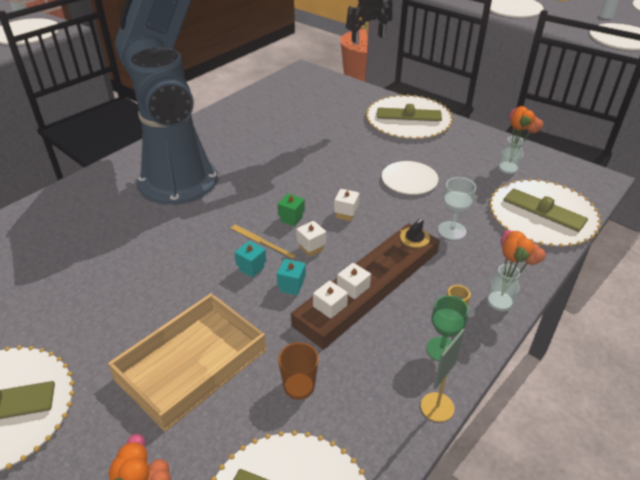

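View pics/wrist0.png

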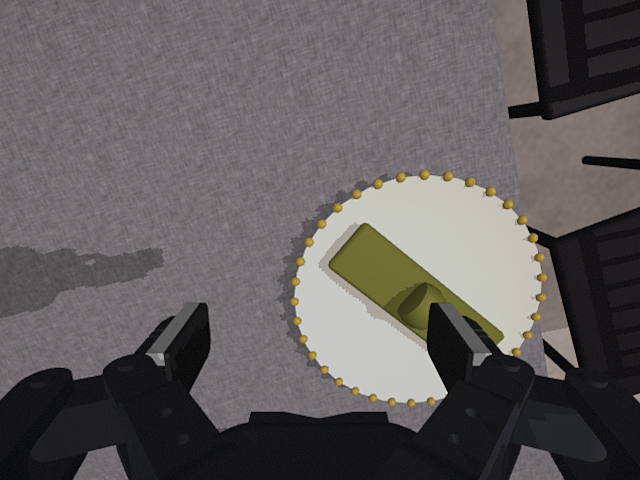

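Top view: candidates are
- white candles on the cloth at (248,269) and (310,264), which are fresh
- white candles in the plinth at (339,197) and (367,198), which are spent
- decoys: green (288,307), turquoise (358,246) and (365,289)

The knob is at (256,191), the crate at (465,254), and the empty sockets at about (284,195) and (311,197).

```bash
python3 - <<'E'
from h import *
c=cap('top')
f=cv2.cvtColor(c['frame'],cv2.COLOR_RGB2BGR)
cr=f[165:325,225:405]
cv2.imwrite('pics/crop1.png',cv2.resize(cr,None,fx=4.4,fy=3.7*1,interpolation=cv2.INTER_CUBIC)[:600,:800])
d=cap('scene'); g=cv2.cvtColor(d['frame'],cv2.COLOR_RGB2BGR)
cv2.imwrite('pics/crop2.png',cv2.resize(g[170:350,220:460],None,fx=3.3,fy=3.3,interpolation=cv2.INTER_CUBIC))
for n,u,v,z in [('A',248,269,60),('B',310,264,60),('s1',339,197,80),('s2',367.5,198,80),('knob',256,191,84),('h2',284,195,40),('h1',311,197,40),('goblet foot',212,184,0),('gobtop',201,168,135),('tumb',425,185,0),('crate',465,254,25)]+[('pl',u,v,40) for u,v in[(245,177),(391,186),(388,216),(242,208)]]+[('cr',u,v,50) for u,v in [(419,221),(514,225),(513,289),(415,285)]]:
    print(n,ray(c,u,v,z).round())
E
```

```text
A [438. 167.  60.]
B [453.  13.  60.]
s1 [621. -56.  80.]
s2 [ 620. -128.   80.]
knob [631. 152.  84.]
h2 [634.  84.  40.]
h1 [630.  14.  40.]
goblet foot [670. 282.   0.]
gobtop [672. 279. 135.]
tumb [ 679. -295.    0.]
crate [ 490. -389.   25.]
pl [680. 188.  40.]
pl [ 664. -195.   40.]
pl [ 583. -187.   40.]
pl [597. 192.  40.]
cr [ 570. -264.   50.]
cr [ 564. -509.   50.]
cr [ 400. -499.   50.]
cr [ 406. -251.   50.]
```

View pics/crop1.png

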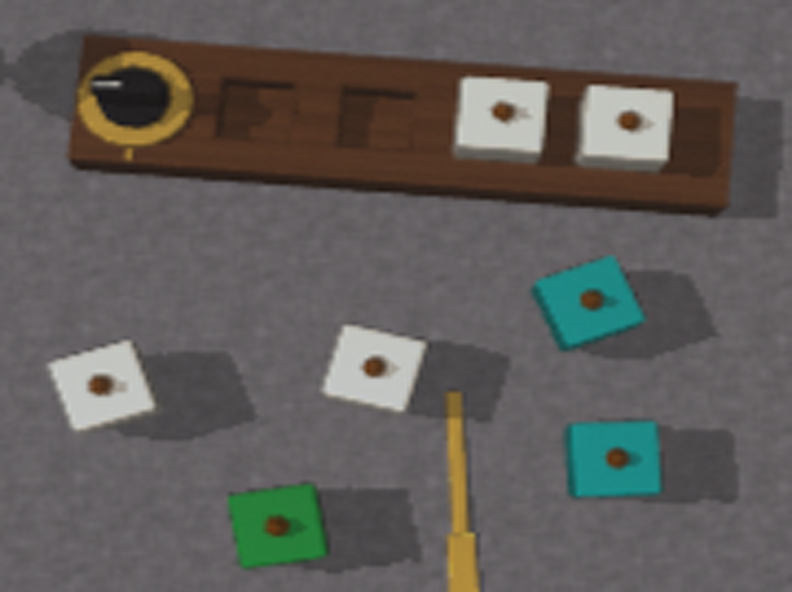

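View pics/crop2.png

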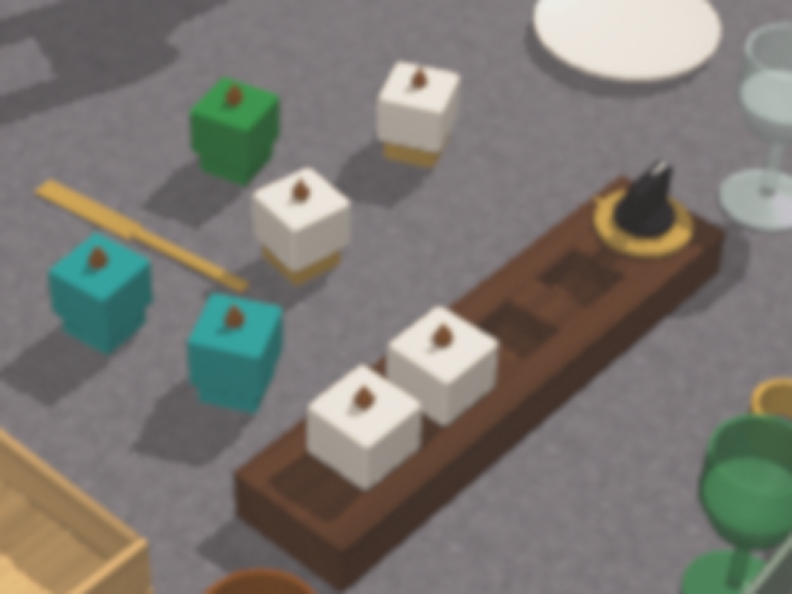

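The close crop confirms that the two whites on the cloth are ivory with brass plugs. The spent candles sit in holes 0 and 1; holes 2 and 3 are empty. The knob pointer faces +y, roughly 1.7 rad.

```bash
cat >> h.py <<'E'
def down(yaw):
    # tool x down, tool z (jaw) at world heading yaw
    x=np.array([0,0,-1.]); z=np.array([np.cos(yaw),np.sin(yaw),0]); y=np.cross(z,x)
    return Rn.from_matrix(np.c_[x,y,z])
def go(x,y,z,yawdeg,mod=True):
    s=telemetry.state(); q=Rn.from_quat(s['orientation']); best=None
    for k in ((0,180,-180) if mod else (0,)):
        r=(down(np.radians(yawdeg+k))*q.inv()).as_rotvec(degrees=True)
        if best is None or np.linalg.norm(r)<np.linalg.norm(best): best=r
    d=np.array([x,y,z])-s['tool_pos']
    print('go d',d.round(1),'rot',best.round(2),'rows',max(np.linalg.norm(d)/50,np.linalg.norm(best)/8.59).round(1))
def yawnow():
    m=Rn.from_quat(telemetry.state()['orientation']).as_matrix(); return np.degrees(np.arctan2(m[1,2],m[0,2]))
E
python3 - <<'E'
from h import *
print(Rn.from_quat(telemetry.state()['orientation']).as_matrix().round(3),yawnow())
print(cap('wrist')['T_tool_cam'].round(3))
go(540,120,260,90)
go(540,120,260,0,False)
E
```

```text
[[-0.    -0.957  0.289]
 [-0.001  0.289  0.957]
 [-1.     0.    -0.001]] 73.22383591702824
[[   0.      -0.275    0.961 -143.009]
 [   0.      -0.961   -0.275   70.614]
 [   1.       0.      -0.       1.07 ]
 [   0.       0.       0.       1.   ]]
go d [ 359.8 -478.2   29. ] rot [ 4.000e-02 -1.000e-02  1.678e+01] rows 12.0
go d [ 359.8 -478.2   29. ] rot [ 2.000e-02 -4.000e-02 -7.322e+01] rows 12.0
```

>>> servo_tool:
  motion: [26, -41, 14, 0, 0, 1.7, 52, -82, 28, 0, 0, 3.4, 78, -123, 42, 0, 0, 5, 104, -164, 56, 0, 0, 6.7, 130, -205, 70, 0, 0, 8.4]

```text
t: 0.8
tool_pos: [309.6, 393.9, 301.2]
orientation: [-0.463, 0.535, 0.463, 0.535]
contact_force: [1.8, 0.0, 0.7]
finger_gap: 85.5
```

>>> servo_tool:
  motion: [26, -41, 0, 0, 0, 1.7, 52, -82, 0, 0, 0, 3.4, 78, -123, 0, 0, 0, 5, 104, -164, 0, 0, 0, 6.7, 130, -205, 0, 0, 0, 8.4]

```text
t: 1.3
tool_pos: [439.7, 188.7, 300.9]
orientation: [0.501, -0.499, -0.5, -0.5]
contact_force: [0.4, 0.7, -0.2]
finger_gap: 85.6
```

>>> servo_tool:
  motion: [26, -42, 0, 0, 0, 0, 52, -84, 0, 0, 0, 0, 78, -126, 0, 0, 0, 0, 80, -130, 0, 0, 0, 0, 80, -130, 0, 0, 0, 0]

```text
t: 1.8
tool_pos: [519.4, 59.3, 300.3]
orientation: [-0.499, 0.501, 0.5, 0.501]
contact_force: [-0.5, -0.0, 0.4]
finger_gap: 85.5
```

```bash
python3 - <<'E'
from h import *
s=telemetry.state();print(s['t'],s['tool_pos'],yawnow(),s['contact_force'])
c=cap('wrist','w1.png'); np.save('w1.npy',c,allow_pickle=True)
E
```

```text
1.8 [519.40110701  59.28946566 300.28360784] 89.84428224342822 [-0.4763222  -0.02883775  0.42632405]
```

View pics/w1.png

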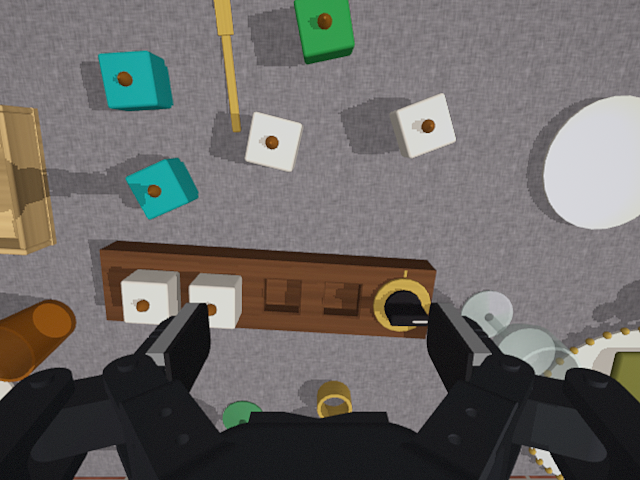

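```bash
python3 - <<'E'
from h import *
c=np.load('w1.npy',allow_pickle=True).item()
f=cv2.cvtColor(c['frame'],cv2.COLOR_RGB2BGR)
cv2.imwrite('pics/w1a.png',cv2.resize(f[225:345,250:450],None,fx=4,fy=4,interpolation=cv2.INTER_CUBIC))
cv2.imwrite('pics/w1b.png',cv2.resize(f[85:185,235:465],None,fx=3.4,fy=3.4,interpolation=cv2.INTER_CUBIC))
for p in [(103,242),(436,262),(433,338)]: print(ray(c,*p,40).round(1))
E
```

```text
[ 562.8 -185.1   40. ]
[587.8 197.   40. ]
[686.8 201.8  40. ]
```

View pics/w1a.png

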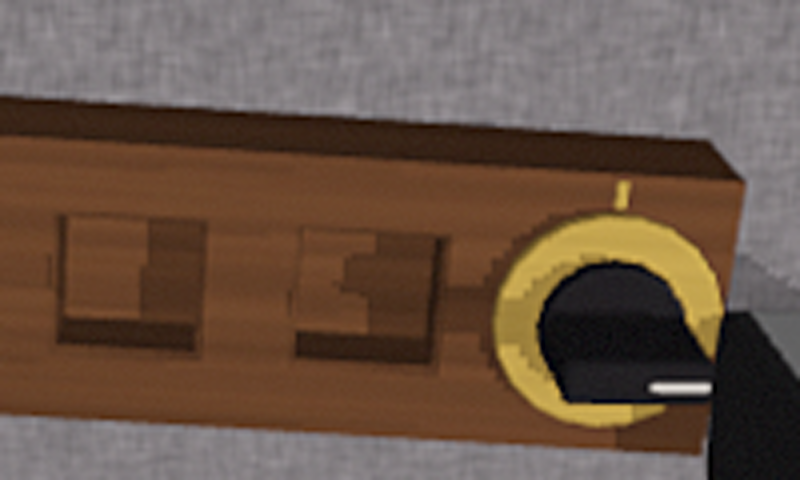

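View pics/w1b.png

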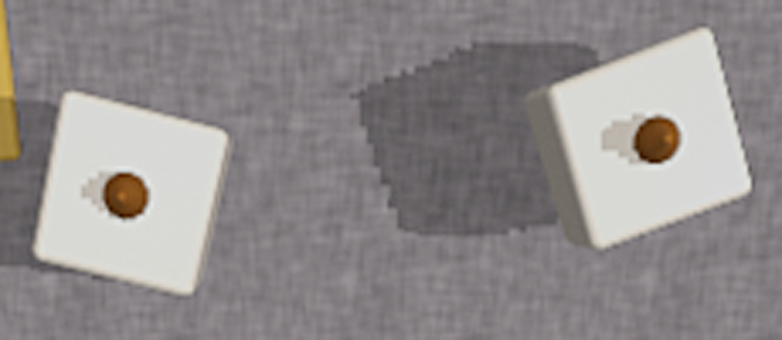

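```bash
cat > m.py <<'E'
from h import *
def quad(c,pts,z):
    P=np.array([ray(c,*p,z)[:2] for p in pts]); ctr=P.mean(0)
    e=[np.degrees(np.arctan2(*(P[(i+1)%4]-P[i])[::-1]))%90 for i in range(4)]
    e=[(x+45)%90-45 for x in e]
    l=[np.linalg.norm(P[(i+1)%4]-P[i]).round(1) for i in range(4)]
    return ctr.round(1),np.round(e,1),l
def tops(c,z,th=205,amin=300,box=None):
    f=c['frame'].astype(int); m=((f.min(2)>th)&(f.max(2)-f.min(2)<30)).astype(np.uint8)
    if box: 
        mm=np.zeros_like(m); x0,y0,x1,y1=box; mm[y0:y1,x0:x1]=1; m&=mm
    cs,_=cv2.findContours(m,cv2.RETR_EXTERNAL,cv2.CHAIN_APPROX_NONE)
    for k in cs:
        if cv2.contourArea(k)>amin:
            r=cv2.minAreaRect(cv2.convexHull(k)); b=cv2.boxPoints(r)
            print(np.round(r[0]),np.round(r[1]),quad(c,b,z))
E
python3 - <<'E'
from m import *
c=np.load('w1.npy',allow_pickle=True).item()
a=lambda L:[(250+x/4,225+y/4) for x,y in L]; b=lambda L:[(235+x/3.4,85+y/3.4) for x,y in L]
print('h2',quad(c,a([(58,214),(208,222),(202,355),(55,342)]),40))
print('h3',quad(c,a([(300,226),(450,237),(437,367),(292,360)]),40))
print('B',quad(c,b([(70,90),(230,132),(190,297),(33,257)]),60))
print('A',quad(c,b([(548,90),(712,28),(752,188),(596,250)]),60))
print([ray(c,*p,40).round(1) for p in a([(744,183),(700,455),(0,135),(0,413)])])
print('bar grip point line', [ray(c,*p,84).round(1) for p in a([(565,402),(715,402),(560,385),(650,388),(712,385)])])
print('disc',[ray(c,*p,42).round(1) for p in a([(610,318),(495,320),(722,310),(612,212),(610,427)])])
tops(c,60)
tops(c,80)
for k in (0,1,2,3,'k'):pass
E
```

```text
h2 (array([630.2,  18. ]), array([-3.4, -3.2, -5.7, -3.7]), [np.float64(44.1), np.float64(43.1), np.float64(44.5), np.float64(41.3)])
h3 (array([635. ,  89.3]), array([-4.6, -3.6, -3.2, -3. ]), [np.float64(44.4), np.float64(42.4), np.float64(44.0), np.float64(43.5)])
B (array([453.5,  15.7]), array([-14.2, -15.1, -14.3, -15.9]), [np.float64(47.6), np.float64(49.2), np.float64(48.3), np.float64(49.1)])
A (array([438.3, 168.8]), array([19.9, 19.8, 21.6, 20.5]), [np.float64(48.9), np.float64(46.9), np.float64(48.3), np.float64(48.3)])
[array([598.6, 198. ,  40. ]), array([687.8, 192. ,  40. ]), array([583.3, -18.4,  40. ]), array([672.8, -23.2,  40. ])]
bar grip point line [array([645.5, 139.7,  84. ]), array([645.6, 180.5,  84. ]), array([640.4, 138.1,  84. ]), array([641.3, 162.6,  84. ]), array([640.5, 179.3,  84. ])]
disc [array([640.6, 160.9,  42. ]), array([641.2, 126.7,  42. ]), array([638.1, 194.2,  42. ]), array([606.8, 159.5,  42. ]), array([676.9, 163.2,  42. ])]
[212. 306.] [43. 41.] (array([634.4, -61.5]), array([-5.6, -0.1, -3.8, -0.1]), [np.float64(51.5), np.float64(48.3)
[... 744 characters left out ...]
 [np.float64(48.8), np.float64(45.8), np.float64(48.7), np.float64(47.3)])
[144. 303.] [47. 39.] (array([ 620.1, -127.4]), array([-11.7,  -4. ,  -9.8,  -4.1]), [np.float64(46.5), np.float64(49.5), np.float64(46.4), np.float64(51.1)])
[272. 141.] [48. 47.] (array([452.3,  17. ]), array([-17.5, -13.6, -15.5, -14. ]), [np.float64(43.6), np.float64(44.4), np.float64(43.9), np.float64(45.8)])
[592. 162.] [131.  95.] (array([475.7, 326. ]), array([-0.1, 13.4, -0.1,  9.5]), [np.float64(87.8), np.float64(128.0), np.float64(96.7), np.float64(126.2)])
[427. 125.] [47. 51.] (array([438.3, 163.4]), array([19.7, 26.2, 20.4, 24.3]), [np.float64(45.9), np.float64(43.5), np.float64(47.3), np.float64(43.9)])
```

Hole mouths are at crop (58–208, 214–355) and (292–450, 226–367). The plinth yaw is about -4.0°, its centre (629, 1.8), and the knob axis (640.3, 160.4). The bar lies along y, so the knob reads about 1.5 rad. I'll grip it with the jaws along x and then turn it +88°.

>>> servo_tool:
  motion: [24, 20, -30, 0, 0, -8.5, 48, 40, -60, 0, 0, -17, 72, 60, -90, 0, 0, -25.5, 96, 80, -110, 0, 0, -34, 121, 101, -130, 0, 0, -42.5]
  gripper: 45

```text
t: 2.35
tool_pos: [638.8, 164.7, 169.4]
orientation: [-0.283, 0.648, 0.284, 0.647]
contact_force: [1.4, -0.5, 0.6]
finger_gap: 45.3
```

>>> servo_tool:
  motion: [0, 0, 0, 0, 0, -8.5, 0, 0, 0, 0, 0, -17, 0, 0, 0, 0, 0, -25.5, 0, 0, 0, 0, 0, -34, 0, 0, 0, 0, 0, -42.5]

```text
t: 2.85
tool_pos: [638.3, 164.1, 170.7]
orientation: [-0.03, 0.707, 0.03, 0.706]
contact_force: [-0.2, -0.4, -1.2]
finger_gap: 44.8
```

>>> servo_tool:
  motion: [0, 0, 0, 0, 0, -4.8, 0, 0, 0, 0, 0, -4.8]

```text
t: 3.05
tool_pos: [638.5, 163.8, 170.8]
orientation: [-0.002, 0.707, 0.003, 0.707]
contact_force: [0.4, -0.3, -0.4]
finger_gap: 44.9
```

```bash
python3 - <<'E'
from h import *
s=telemetry.state();print(s['t'],s['tool_pos'],yawnow(),s['contact_force'],s['finger_gap'],s['joint_pos'].round(2))
go(640.3,160.4,58,0)
c=cap('wrist','w2.png')
for p in [(640.3,160.4,84),(640.3,160.4,42)]: print(proj(c,p))
E
```

```text
3.05 [638.48609663 163.7631958  170.78436973] 0.39829869969479353 [ 0.42681336 -0.27938161 -0.36900924] 44.891230162067714 [0.08 0.64 1.4  0.   1.11 0.07]
go d [   1.8   -3.4 -112.8] rot [-0.02 -0.05 -0.4 ] rows 2.3
[321.57026645 255.59607396]
[321.16405347 238.69922229]
```

View pics/w2.png

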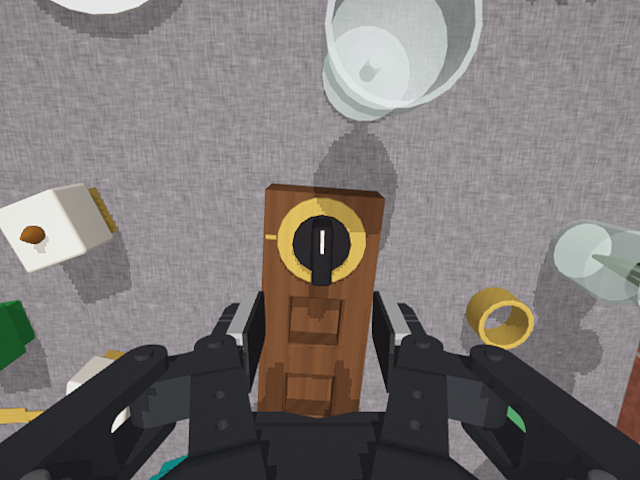

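The bar is centred at about (321,250), which matches the projected axis (321.6,255.6). Descending.

>>> servo_tool:
  motion: [2, -3.5, -45, 0, 0, -0.4, 2, -3.5, -85, 0, 0, -0.4, 2, -3.5, -105, 0, 0, -0.4, 2, -3.5, -112.5, 0, 0, -0.4, 2, -3.5, -112.5, 0, 0, -0.4]

```text
t: 3.6
tool_pos: [641.1, 158.7, 57.2]
orientation: [0.0, 0.708, -0.0, 0.706]
contact_force: [0.3, 0.4, 0.7]
finger_gap: 44.7
```

>>> servo_tool:
  motion: [0, 0, 0, 0, 0, 0, 0, 0, 0, 0, 0, 0, 0, 0, 0, 0, 0, 0, 0, 0, 0, 0, 0, 0, 0, 0, 0, 0, 0, 0]
  gripper: 0
  force: 50

```text
t: 4.1
tool_pos: [640.8, 158.3, 60.0]
orientation: [0.001, 0.708, -0.001, 0.706]
contact_force: [-4.3, 1.0, 5.9]
finger_gap: 13.4
```

```bash
python3 - <<'E'
from h import *
s=telemetry.state();print(s['t'],s['tool_pos'],yawnow(),s['contact_force'],s['torque'],s['finger_gap'])
E
```

```text
4.1 [640.77983986 158.34582776  60.04852863] -0.15771519389154504 [-4.31794292  0.9973804   5.89312927] [ 0.08623316  0.71273372 -0.053347  ] 13.386725084109028
```

>>> servo_tool:
  motion: [0.3, 0, 0, 0, 0, 8, 0.6, 0.1, 0, 0, 0, 16, 0.8, 0.2, 0, 0, 0, 24, 1.1, 0.3, 0, 0, 0, 32, 1.3, 0.5, 0, 0, 0, 40]

```text
t: 4.6
tool_pos: [640.5, 158.3, 60.0]
orientation: [-0.243, 0.666, 0.243, 0.662]
contact_force: [-8.3, -1.8, 7.5]
finger_gap: 12.8
```

>>> servo_tool:
  motion: [0.2, 0.3, 0, 0, 0, 8, 0.4, 0.6, 0, 0, 0, 16, 0.5, 0.9, 0, 0, 0, 24, 0.6, 1.2, 0, 0, 0, 32, 0.7, 1.5, 0, 0, 0, 40]

```text
t: 5.1
tool_pos: [640.3, 158.1, 60.0]
orientation: [-0.455, 0.544, 0.456, 0.538]
contact_force: [-9.2, -7.0, 9.1]
finger_gap: 13.4
```

>>> servo_tool:
  motion: [0, 0, 0, 0, 0, 3, 0, 0, 0, 0, 0, 6, 0, 0, 0, 0, 0, 8, 0, 0, 0, 0, 0, 8, 0, 0, 0, 0, 0, 8]

```text
t: 5.6
tool_pos: [640.2, 158.0, 60.0]
orientation: [-0.488, 0.513, 0.491, 0.508]
contact_force: [-9.5, -6.8, 10.2]
finger_gap: 12.6
```

```bash
python3 - <<'E'
from h import *
s=telemetry.state();print(s['t'],s['tool_pos'],yawnow(),s['contact_force'],s['torque'],s['finger_gap'],s['joint_efforts'][5])
c=cap('wrist','w3.png')
E
```

```text
5.6 [640.24433855 157.97417794  60.03395032] 87.61553089686606 [-9.5233713  -6.77816766 10.18699447] [-1.05035439  1.43128606 -1.01575991] 12.593957497036087 -1.0082755610346794
```

View pics/w3.png

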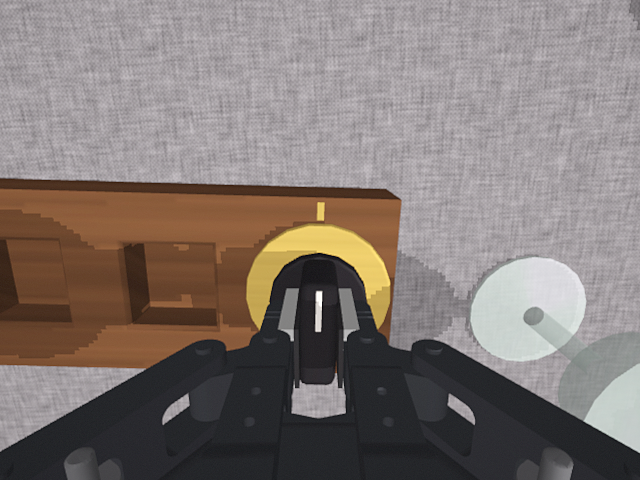

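The torque has reached about -1 N m against the stop at jaw yaw 87.6°, and the pointer (319,310) lines up with the brass mark (320,211). Releasing and rising to check.

>>> servo_tool:
  motion: [0, 0, 0, 0, 0, 0, 0, 0, 0, 0, 0, 0, 0, 0, 0, 0, 0, 0, 0, 0, 0, 0, 0, 0]
  gripper: 40

```text
t: 6.05
tool_pos: [644.6, 160.3, 58.4]
orientation: [-0.491, 0.509, 0.49, 0.51]
contact_force: [-0.4, -0.1, 0.3]
finger_gap: 39.7
```

>>> servo_tool:
  motion: [0, 0, 30, 0, 0, 0, 0, 0, 70, 0, 0, 0, -15, -30, 110, 0, 0, 0, -30, -60, 150, 0, 0, 0, -45, -90, 180, 0, 0, 0]

```text
t: 6.55
tool_pos: [599.2, 69.8, 240.1]
orientation: [-0.491, 0.508, 0.49, 0.51]
contact_force: [1.6, -0.3, -0.5]
finger_gap: 40.1
```

>>> servo_tool:
  motion: [-10, -30, 0, 0, 0, 0, -35, -60, 0, 0, 0, 0, -35, -60, 0, 0, 0, 0]
  gripper: 75

```text
t: 6.85
tool_pos: [561.3, 7.4, 238.3]
orientation: [-0.489, 0.511, 0.49, 0.509]
contact_force: [0.4, 0.1, -0.5]
finger_gap: 75.0
```

```bash
python3 - <<'E'
from m import *
s=telemetry.state();print(s['t'],s['tool_pos'],yawnow(),s['contact_force'],s['finger_gap'])
c=cap('wrist','w4.png');np.save('w4.npy',c,allow_pickle=True)
for k,y in (('h0',-128),('h1',-56),('h2',16),('h3',88),('k',159)):
    p=np.array([629+y*.0697,1.8+y*.9976]); print(k,p,proj(c,[*p,40]).round(),proj(c,[*p,80]).round())
E
```

```text
6.85 [561.33780685   7.42921882 238.32399517] 87.62829849287426 [ 0.44811972  0.14431351 -0.46621148] 75.0050946278367
h0 [ 620.0784 -125.8928] [186. 279.] [170. 295.]
h1 [625.0968 -54.0656] [258. 281.] [251. 298.]
h2 [630.1152  17.7616] [330. 283.] [332. 300.]
h3 [635.1336  89.5888] [402. 285.] [412. 302.]
k [640.0823 160.4184] [473. 287.] [491. 304.]
```

View pics/w4.png

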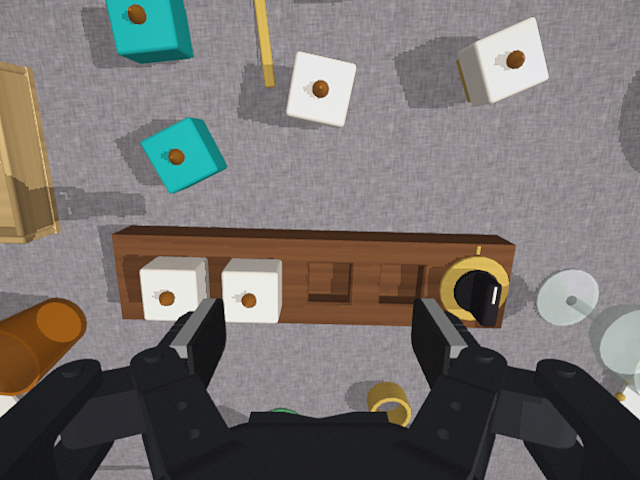

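```bash
python3 - <<'E'
from m import *
c=np.load('w4.npy',allow_pickle=True).item()
f=cv2.cvtColor(c['frame'],cv2.COLOR_RGB2BGR)
cv2.imwrite('pics/w4a.png',cv2.resize(f[235:335,430:530],None,fx=5,fy=5,interpolation=cv2.INTER_CUBIC))
t=cap('top');f=cv2.cvtColor(t['frame'],cv2.COLOR_RGB2BGR)
cv2.imwrite('pics/t2.png',cv2.resize(f[205:305,400:530],None,fx=5,fy=5,interpolation=cv2.INTER_CUBIC))
E
```

```text
(no output)
```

View pics/w4a.png

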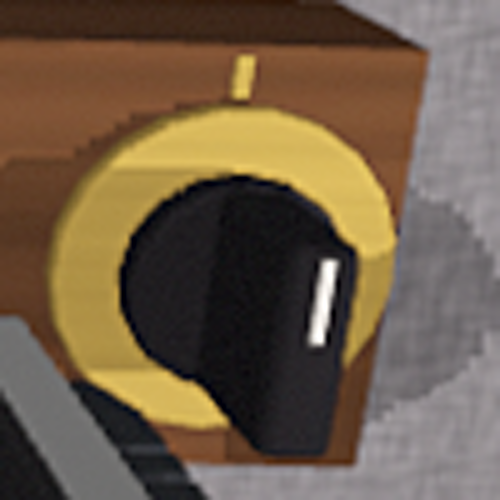

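View pics/t2.png

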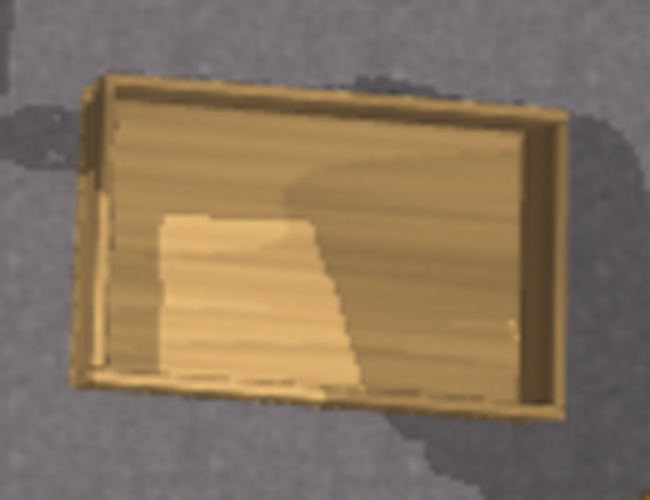

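The pointer (332,260)→(317,345) is parallel to the plinth's end edge, so the timer is at zero. Next I'll work out the crate and the move to spent1 in hole 1.

```bash
python3 - <<'E'
from m import *
t=cap('top')
a=lambda L:[(400+x/5,205+y/5) for x,y in L]
q=a([(105,76),(567,110),(563,418),(88,380)])
print(quad(t,q,50)); print([ray(t,*p,50).round() for p in q])
q=a([(118,100),(522,130),(518,402),(110,376)])
print('floor',quad(t,q,7)); print([ray(t,*p,7).round() for p in q])
go(625,-54.3,130,-4)
E
```

```text
(array([ 487.1, -383.2]), array([-3.1, -3.6, -3.5, -4.2]), [np.float64(238.2), np.float64(157.8), np.float64(239.9), np.float64(156.3)])
[array([ 572., -270.,   50.]), array([ 559., -507.,   50.]), array([ 401., -498.,   50.]), array([ 416., -258.,   50.])]
floor (array([ 488.7, -391.2]), array([-3.2, -3.5, -2.6, -2.8]), [np.float64(216.0), np.float64(144.7), np.float64(214.1), np.float64(146.9)])
[array([ 568., -287.,    7.]), array([ 556., -503.,    7.]), array([ 411., -494.,    7.]), array([ 421., -280.,    7.])]
go d [  60.4  -64.5 -108.3] rot [-6.00e-02  4.00e-02  8.82e+01] rows 10.3
```

>>> servo_tool:
  motion: [12, -13, -15, 0, 0, -8.5, 24, -26, -30, 0, 0, -17, 36, -39, -50, 0, 0, -25.5, 48, -52, -70, 0, 0, -34, 60, -64, -88, 0, 0, -42.5]
  gripper: 80

```text
t: 7.5
tool_pos: [625.5, -53.1, 148.6]
orientation: [-0.271, 0.653, 0.271, 0.653]
contact_force: [-0.7, 0.0, -0.2]
finger_gap: 79.9
```

>>> servo_tool:
  motion: [0, 0, 0, 0, 0, -8.5, 0, 0, 0, 0, 0, -17, 0, 0, 0, 0, 0, -25.5, 0, 0, 0, 0, 0, -34, 0, 0, 0, 0, 0, -42.5]

```text
t: 8.0
tool_pos: [625.1, -52.5, 149.4]
orientation: [-0.016, 0.707, 0.016, 0.707]
contact_force: [0.0, -0.5, -1.2]
finger_gap: 80.3
```

>>> servo_tool:
  motion: [0, 0, 0, 0, 0, -6.6, 0, 0, 0, 0, 0, -6.6, 0, 0, 0, 0, 0, -6.6]

```text
t: 8.3
tool_pos: [624.7, -53.0, 149.7]
orientation: [0.022, 0.707, -0.022, 0.707]
contact_force: [0.1, 0.6, 0.2]
finger_gap: 79.8
```

```bash
python3 - <<'E'
from m import *
s=telemetry.state();print(s['t'],s['tool_pos'],yawnow(),s['contact_force'],s['finger_gap'],s['joint_pos'].round(2))
c=cap('wrist','w5.png');np.save('w5.npy',c,allow_pickle=True)
tops(c,80)
go(625,-54.3,45,-4)
E
```

```text
8.3 [624.6704157  -53.0379593  149.71845233] -3.5508696536996034 [0.07877779 0.58144774 0.15346022] 79.84956093510436 [-0.26  0.63  1.5   0.    1.01 -0.2 ]
[320. 363.] [62. 71.] (array([ 620.6, -126.5]), array([-3.5, -1.9, -3.5, -5. ]), [np.float64(46.0), np.float64(47.4), np.float64(48.5), np.float64(47.4)])
[321. 260.] [73. 78.] (array([625.9, -54.8]), array([-3.5, -1.7, -3.5, -5.1]), [np.float64(46.3), np.float64(47.1), np.float64(49.1), np.float64(47.1)])
[ 36. 159.] [88. 72.] (array([468.4,  15.4]), array([ -3.5, -14. ,  -3.5, -17. ]), [np.float64(39.5), np.float64(49.5), np.float64(42.1), np.float64(50.0)])
go d [   0.5   -1.1 -104.8] rot [-0.01  0.01 -0.41] rows 2.1
```

View pics/w5.png

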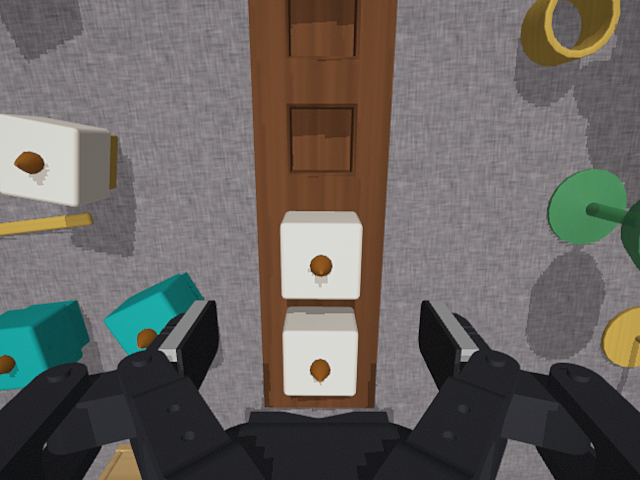

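Spent1's top is at (321,260), giving (625.9,-54.8), which agrees. Descending to grip it.

>>> servo_tool:
  motion: [1, -1.5, -40, 0, 0, -0.4, 1, -1.5, -75, 0, 0, -0.4, 1, -1.5, -95, 0, 0, -0.4, 1, -1.5, -105, 0, 0, -0.4, 1, -1.5, -105, 0, 0, -0.4]

```text
t: 8.85
tool_pos: [624.3, -55.1, 43.7]
orientation: [0.026, 0.708, -0.025, 0.706]
contact_force: [-0.9, -0.1, -0.1]
finger_gap: 79.7
```

>>> servo_tool:
  motion: [0, 0, 0, 0, 0, 0, 0, 0, 0, 0, 0, 0, 0, 0, 0, 0, 0, 0, 0, 0, 0, 0, 0, 0, 0, 0, 0, 0, 0, 0]
  gripper: 30
  force: 60

```text
t: 9.35
tool_pos: [626.3, -55.8, 46.9]
orientation: [0.025, 0.705, -0.026, 0.708]
contact_force: [0.2, -1.2, 6.4]
finger_gap: 49.4
```

>>> servo_tool:
  motion: [0, 0, 5, 0, 0, 0, 0, 0, 15, 0, 0, 0, 0, 0, 30, 0, 0, 0, 0, 0, 60, 0, 0, 0, 0, 0, 90, 0, 0, 0]

```text
t: 9.85
tool_pos: [623.5, -55.2, 136.0]
orientation: [0.026, 0.708, -0.026, 0.705]
contact_force: [0.8, 0.4, -2.4]
finger_gap: 49.1
```

```bash
python3 - <<'E'
from m import *
s=telemetry.state();print(s['t'],s['tool_pos'],yawnow(),s['contact_force'],s['finger_gap'],s['joint_pos'].round(2))
c=cap('wrist','w6.png')
go(484,-435,130,-4)
E
```

```text
9.85 [623.54790319 -55.15332099 136.02441241] -4.175763389179416 [ 0.82579435  0.38184831 -2.42038462] 49.14390261924754 [-0.27  0.64  1.51 -0.    0.99 -0.19]
go d [-143.2 -379.1  -11.9] rot [0.12 0.4  0.16] rows 8.1
```

View pics/w6.png

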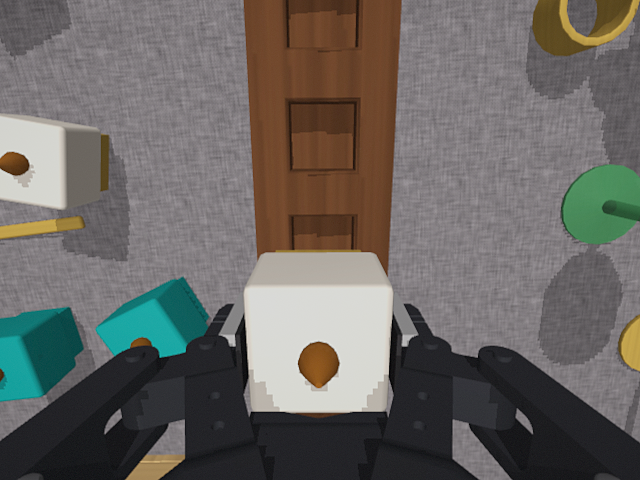

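Spent1 is out and held, with socket 1 empty at (322,232). Carrying it to the crate.

>>> servo_tool:
  motion: [-15, -42, 0, 0, 0, 0, -31, -84, 0, 0, 0, 0, -47, -126, 0, 0, 0, 0, -62, -169, 0, 0, 0, 0, -78, -211, 0, 0, 0, 0]

```text
t: 10.4
tool_pos: [545.8, -267.7, 135.8]
orientation: [0.026, 0.707, -0.026, 0.706]
contact_force: [0.0, -0.4, -2.6]
finger_gap: 49.4
```

>>> servo_tool:
  motion: [-15, -42, 0, 0, 0, 0, -31, -84, 0, 0, 0, 0, -47, -126, 0, 0, 0, 0, -62, -168, 0, 0, 0, 0, -62, -168, 0, 0, 0, 0]

```text
t: 10.9
tool_pos: [482.7, -441.1, 136.0]
orientation: [0.026, 0.706, -0.03, 0.707]
contact_force: [0.4, -0.0, -1.8]
finger_gap: 49.1
```

```bash
python3 - <<'E'
from m import *
s=telemetry.state();print(s['t'],s['tool_pos'],yawnow(),s['contact_force'],s['finger_gap'],s['joint_pos'].round(2))
c=cap('wrist','w7.png'); cap('scene','s7.png')
go(484,-435,37,-4)
E
```

```text
10.9 [ 482.68041166 -441.13249493  136.04277886] -4.520115946695382 [ 0.37996539 -0.02743126 -1.79699631] 49.090523631242135 [-0.91  0.67  1.44 -0.    1.02 -0.83]
go d [  0.2   0.  -98.3] rot [-0.08 -0.04  0.34] rows 2.0
```

View pics/w7.png

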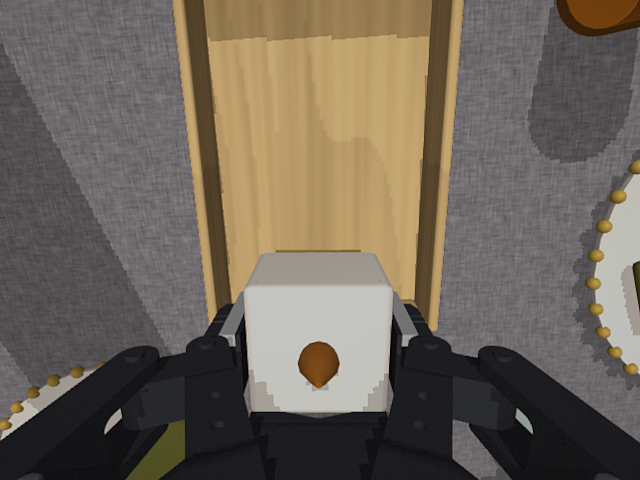

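View pics/s7.png

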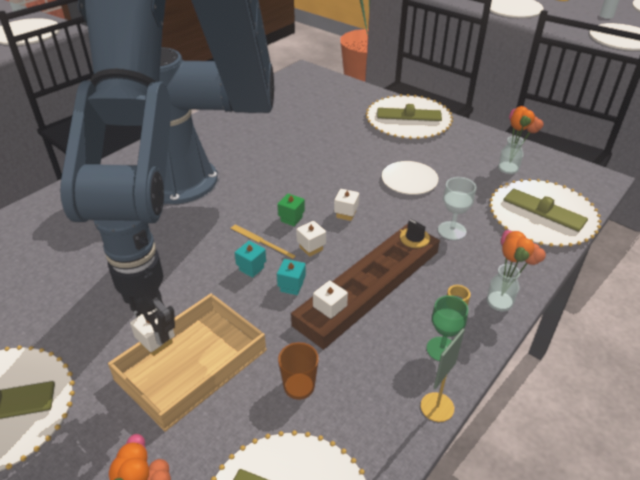

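>>> servo_tool:
  motion: [0, 4, -40, 0, 0, 0, 0, 4, -75, 0, 0, 0, 0, 4, -92, 0, 0, 0, 0, 4, -98, 0, 0, 0, 0, 4, -98, 0, 0, 0]

```text
t: 11.5
tool_pos: [485.1, -428.6, 36.5]
orientation: [0.026, 0.707, -0.024, 0.706]
contact_force: [0.0, 0.2, -2.3]
finger_gap: 49.2
```

>>> servo_tool:
  motion: [0, 0, 0, 0, 0, 0, 0, 0, 0, 0, 0, 0, 0, 0, 0, 0, 0, 0, 0, 0, 0, 0, 0, 0, 0, 0, 0, 0, 0, 0]
  gripper: 70

```text
t: 12.0
tool_pos: [485.2, -430.8, 37.7]
orientation: [0.026, 0.706, -0.026, 0.707]
contact_force: [0.4, -0.3, -1.1]
finger_gap: 69.7
```

>>> servo_tool:
  motion: [0, 0, 30, 0, 0, 0, 0, 0, 70, 0, 0, 0, 0, 0, 115, 0, 0, 0, 10, 40, 115, 0, 0, 0, 25, 85, 115, 0, 0, 0]

```text
t: 12.5
tool_pos: [510.6, -347.4, 154.5]
orientation: [0.026, 0.705, -0.029, 0.708]
contact_force: [0.7, -0.1, -1.1]
finger_gap: 69.9
```

```bash
python3 - <<'E'
from m import *
s=telemetry.state();print(s['t'],s['tool_pos'],yawnow(),s['contact_force'],s['finger_gap'],s['joint_pos'].round(2))
cap('top','t8.png')
go(620.5,-126.2,130,-4)
E
```

```text
12.5 [ 510.5911053  -347.39481258  154.52910243] -4.404539701695937 [ 0.69720821 -0.11365601 -1.05669158] 69.88442718959705 [-0.78  0.61  1.53 -0.    1.   -0.7 ]
go d [109.3 210.6 -23.1] rot [-0.37  0.01  0.09] rows 4.8
```

View pics/t8.png

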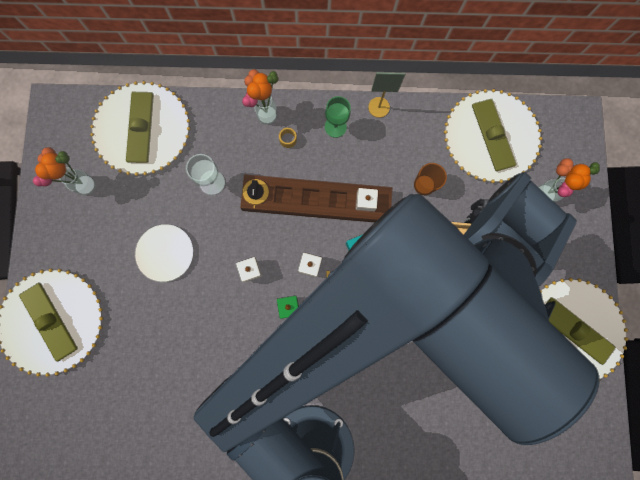

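Fresh candles are still at (248,269) and (310,264). On to spent2.

>>> servo_tool:
  motion: [22, 42, 0, 0, 0, 0, 44, 84, 0, 0, 0, 0, 66, 126, 0, 0, 0, 0, 88, 168, 0, 0, 0, 0, 109, 210, 0, 0, 0, 0]
  gripper: 80

```text
t: 13.05
tool_pos: [619.7, -133.9, 152.2]
orientation: [0.026, 0.707, -0.026, 0.707]
contact_force: [0.7, -0.1, 0.5]
finger_gap: 79.9
```

>>> servo_tool:
  motion: [0, 0, 0, 0, 0, 0, 0, 0, 0, 0, 0, 0]

```text
t: 13.25
tool_pos: [619.1, -134.4, 151.9]
orientation: [0.025, 0.707, -0.025, 0.706]
contact_force: [-0.1, 0.3, 0.0]
finger_gap: 80.1
```

```bash
python3 - <<'E'
from m import *
s=telemetry.state();print(s['t'],s['tool_pos'],yawnow(),s['contact_force'],s['finger_gap'])
c=cap('wrist','w9.png')
tops(c,80)
go(621,-126.2,45,-4)
E
```

```text
13.25 [ 619.11904982 -134.35244448  151.93672454] -4.004950321710939 [-0.09942145  0.30085943  0.01977653] 80.05884757331847
[524. 462.] [57. 35.] (array([ 758.8, -302.2]), array([ 3.6, -3.9,  6. , -3.9]), [np.float64(32.5), np.float64(41.1), np.float64(32.8), np.float64(42.5)])
[320. 244.] [79. 75.] (array([ 620.6, -126.7]), array([-5.6, -4. , -2.2, -4. ]), [np.float64(47.7), np.float64(46.8), np.float64(47.7), np.float64(49.6)])
[24. 33.] [66. 49.] (array([473.8,  -0.6]), array([ -4. , -15.4,  -4. , -17.5]), [np.float64(25.1), np.float64(31.5), np.float64(26.2), np.float64(31.8)])
go d [   2.3    9.4 -106.9] rot [ 0.02 -0.04  0.12] rows 2.1
```

View pics/w9.png

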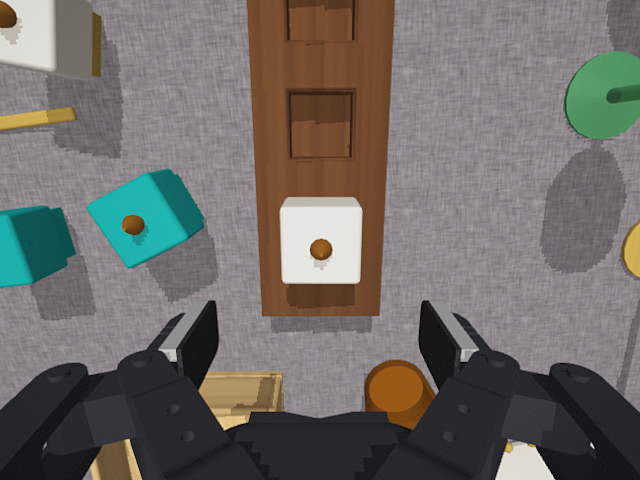

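Spent2 is at (320,244), giving (620.6,-126.7). It is clear of the turquoise one at (133,225).

>>> servo_tool:
  motion: [2, 8.5, -30, 0, 0, 0, 2, 8.5, -70, 0, 0, 0, 2, 8.5, -97, 0, 0, 0, 2, 8.5, -107, 0, 0, 0, 2, 8.5, -107, 0, 0, 0]

```text
t: 13.8
tool_pos: [619.5, -128.2, 43.6]
orientation: [0.027, 0.708, -0.026, 0.705]
contact_force: [-0.3, -0.0, 1.1]
finger_gap: 79.9
```

>>> servo_tool:
  motion: [0, 0, 0, 0, 0, 0, 0, 0, 0, 0, 0, 0, 0, 0, 0, 0, 0, 0, 0, 0, 0, 0, 0, 0, 0, 0, 0, 0, 0, 0]
  gripper: 30
  force: 60

```text
t: 14.3
tool_pos: [622.0, -127.7, 47.2]
orientation: [0.025, 0.706, -0.026, 0.708]
contact_force: [-1.2, -1.2, 6.4]
finger_gap: 49.6
```

>>> servo_tool:
  motion: [0, 0, 5, 0, 0, 0, 0, 0, 15, 0, 0, 0, 0, 0, 30, 0, 0, 0, 0, 0, 60, 0, 0, 0, 0, 0, 90, 0, 0, 0]

```text
t: 14.8
tool_pos: [620.5, -126.5, 136.4]
orientation: [0.026, 0.707, -0.025, 0.706]
contact_force: [-0.7, -0.8, -1.5]
finger_gap: 48.9
```

```bash
python3 - <<'E'
from m import *
s=telemetry.state();print(s['t'],s['tool_pos'],yawnow(),s['contact_force'],s['finger_gap'],s['joint_pos'].round(2))
c=cap('wrist','w10.png')
go(489,-335,130,-4)
E
```

```text
14.8 [ 620.54648615 -126.50656909  136.36770867] -4.1731599657922995 [-0.70965615 -0.76462801 -1.50574405] 48.870650938194345 [-0.38  0.65  1.49  0.    1.   -0.3 ]
go d [-135.  -207.3  -12.3] rot [0.18 0.51 0.15] rows 5.0
```

View pics/w10.png

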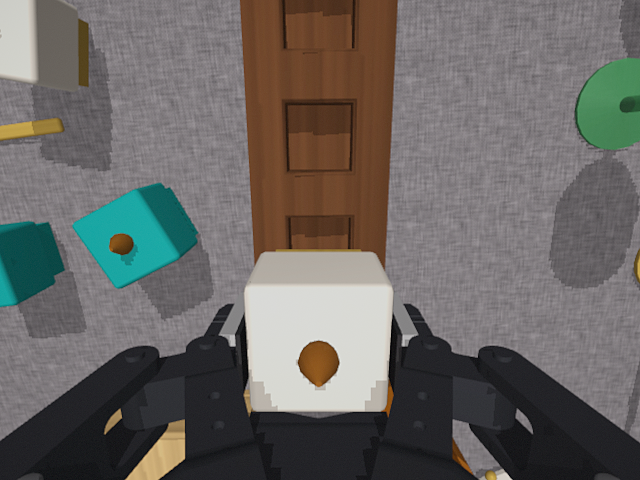

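>>> servo_tool:
  motion: [-26, -41, 0, 0, 0, 0, -52, -82, 0, 0, 0, 0, -78, -123, 0, 0, 0, 0, -104, -164, 0, 0, 0, 0, -131, -206, 0, 0, 0, 0]

```text
t: 15.35
tool_pos: [489.2, -334.2, 136.1]
orientation: [0.025, 0.706, -0.026, 0.707]
contact_force: [0.3, -0.5, -3.0]
finger_gap: 49.3
```

>>> servo_tool:
  motion: [0, 0, 0, 0, 0, 0, 0, 0, 0, 0, 0, 0]

```text
t: 15.55
tool_pos: [489.4, -334.1, 135.7]
orientation: [0.027, 0.706, -0.027, 0.707]
contact_force: [0.5, 0.5, -1.9]
finger_gap: 49.1
```

```bash
python3 - <<'E'
from m import *
s=telemetry.state();print(s['t'],s['tool_pos'],yawnow(),s['contact_force'],s['finger_gap'],s['joint_pos'].round(2))
c=cap('wrist','w11.png')
go(489,-335,37,-4)
E
```

```text
15.55 [ 489.39585497 -334.09184281  135.72911305] -4.370719205177291 [ 0.53687387  0.54483649 -1.86614015] 49.07951039358506 [-0.79  0.61  1.6   0.    0.93 -0.71]
go d [ -0.9  -2.2 -98.6] rot [-0.03  0.03  0.25] rows 2.0
```

View pics/w11.png

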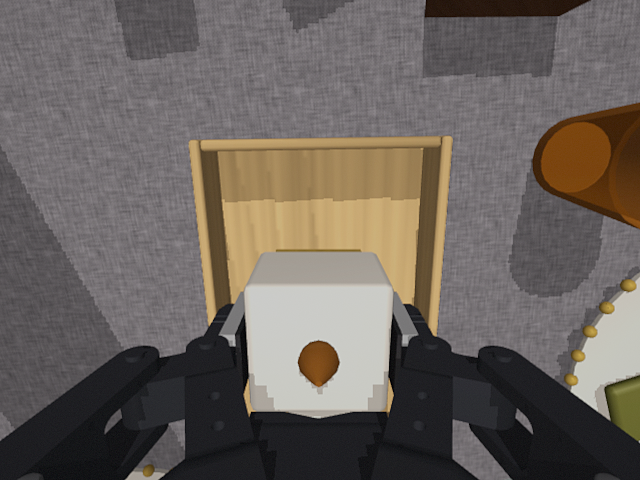

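>>> servo_tool:
  motion: [0, 0, -40, 0, 0, 0, 0, 0, -75, 0, 0, 0, 0, 0, -92, 0, 0, 0, 0, 0, -98, 0, 0, 0, 0, 0, -98, 0, 0, 0]

```text
t: 16.1
tool_pos: [490.6, -331.3, 36.6]
orientation: [0.025, 0.707, -0.025, 0.706]
contact_force: [0.2, 0.5, -1.8]
finger_gap: 48.8
```

>>> servo_tool:
  motion: [0, 0, 0, 0, 0, 0, 0, 0, 0, 0, 0, 0, 0, 0, 0, 0, 0, 0, 0, 0, 0, 0, 0, 0, 0, 0, 0, 0, 0, 0]
  gripper: 70

```text
t: 16.6
tool_pos: [490.2, -333.3, 37.7]
orientation: [0.026, 0.706, -0.026, 0.707]
contact_force: [-0.7, -0.2, -0.2]
finger_gap: 70.4
```

>>> servo_tool:
  motion: [0, 0, 35, 0, 0, 0, 0, 0, 75, 0, 0, 0, 0, 0, 120, 0, 0, 0, 0, 45, 125, 0, 0, 0, 0, 90, 125, 0, 0, 0]

```text
t: 17.1
tool_pos: [491.3, -244.2, 164.7]
orientation: [0.026, 0.705, -0.028, 0.709]
contact_force: [0.9, 0.5, 0.1]
finger_gap: 70.0
```

>>> servo_tool:
  motion: [-6, 49, 0, 0, 0, -2.2, -12, 98, 0, 0, 0, -4.4, -18, 147, 0, 0, 0, -6.6, -24, 196, 0, 0, 0, -8.8, -30, 244, 0, 0, 0, -11]
  gripper: 80

```text
t: 17.6
tool_pos: [459.5, 2.7, 162.4]
orientation: [0.094, 0.701, -0.094, 0.701]
contact_force: [-0.0, 0.3, -0.3]
finger_gap: 80.1
```

>>> servo_tool:
  motion: [0, 0, 0, 0, 0, 0, 0, 0, 0, 0, 0, 0]

```text
t: 17.8
tool_pos: [460.0, 2.0, 162.4]
orientation: [0.092, 0.701, -0.092, 0.701]
contact_force: [-0.7, -0.5, 0.1]
finger_gap: 79.7
```

```bash
python3 - <<'E'
from m import *
s=telemetry.state();print(s['t'],s['tool_pos'],yawnow(),s['contact_force'],s['finger_gap'])
c=cap('wrist','w12.png');np.save('w12.npy',c,allow_pickle=True);cap('top','t12.png')
tops(c,60)
E
```

```text
17.8 [459.97677142   1.95893664 162.37967505] -14.979540284522384 [-0.70483982 -0.51810341  0.13327683] 79.7036718335156
[304. 227.] [68. 70.] (array([453.1,  15.3]), array([-14.1, -13.2, -14. , -16.2]), [np.float64(47.1), np.float64(47.7), np.float64(49.6), np.float64(47.8)])
[216.  23.] [46. 91.] (array([435.7, 149.3]), array([-15. , -17.4, -15. , -21.3]), [np.float64(53.1), np.float64(24.2), np.float64(54.8), np.float64(24.4)])
```

View pics/w12.png

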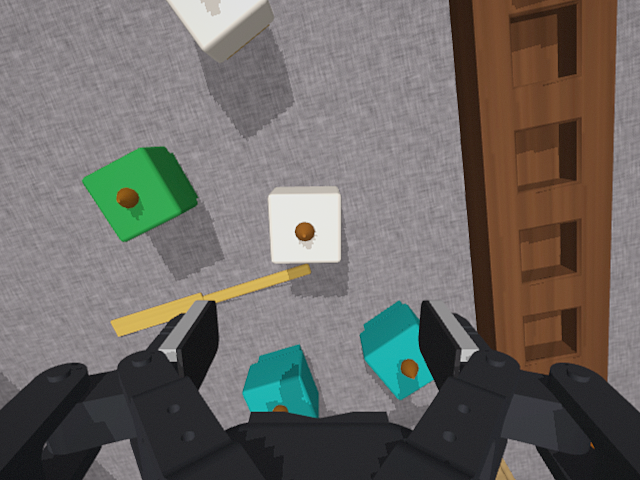

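View pics/t12.png

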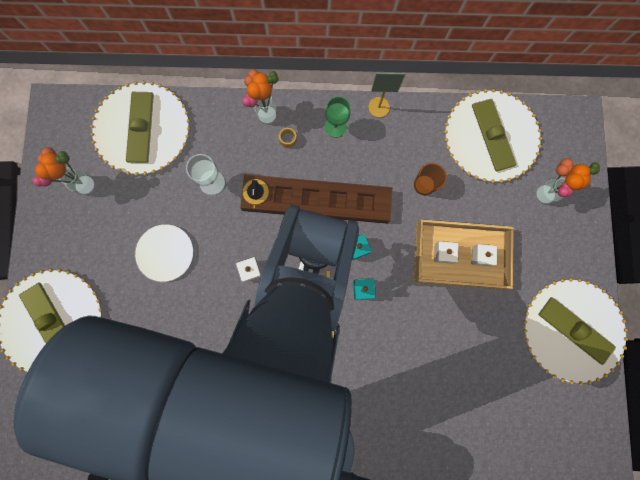

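The crate holds both spent candles, seen in the top view at (448,251) and (487,254). Fresh B is at (304,227) in the wrist view, giving (453.1,15.3). Gripping it.

>>> servo_tool:
  motion: [-7, 13, -40, 0, 0, 0.4, -7, 13, -85, 0, 0, 0.4, -7, 13, -120, 0, 0, 0.4, -7, 13, -136, 0, 0, 0.4, -7, 13, -136, 0, 0, 0.4]

```text
t: 18.4
tool_pos: [452.4, 12.4, 23.8]
orientation: [0.092, 0.703, -0.092, 0.7]
contact_force: [-1.2, 0.2, 0.5]
finger_gap: 79.9
```

>>> servo_tool:
  motion: [0, 0, 0, 0, 0, 0, 0, 0, 0, 0, 0, 0, 0, 0, 0, 0, 0, 0, 0, 0, 0, 0, 0, 0, 0, 0, 0, 0, 0, 0]
  gripper: 30
  force: 60

```text
t: 18.9
tool_pos: [454.0, 13.5, 27.3]
orientation: [0.091, 0.7, -0.091, 0.702]
contact_force: [-1.1, -2.5, 7.9]
finger_gap: 49.1
```

```bash
python3 - <<'E'
from m import *
s=telemetry.state();print(s['t'],s['tool_pos'],yawnow(),s['contact_force'],s['finger_gap'])
E
```

```text
18.9 [454.0153066   13.54747445  27.27268678] -14.768166550475247 [-1.05084075 -2.54036183  7.88701701] 49.11934056627976
```

>>> servo_tool:
  motion: [0, 0, 20, 0, 0, 0, 0, 0, 50, 0, 0, 0, 0, 0, 85, 0, 0, 0, 0, 0, 100, 0, 0, 0, 0, 0, 100, 0, 0, 0]

```text
t: 19.4
tool_pos: [454.4, 14.0, 128.3]
orientation: [0.091, 0.699, -0.091, 0.703]
contact_force: [0.2, -0.1, -1.7]
finger_gap: 49.3
```

```bash
python3 - <<'E'
from m import *
s=telemetry.state();print(s['t'],s['tool_pos'],yawnow(),s['contact_force'],s['finger_gap'])
c=cap('wrist','w13.png');tops(c,s['tool_pos'][2]+33)
go(625.1,-54.2,130,-4)
E
```

```text
19.4 [454.35671396  13.97082631 128.31652433] -14.753944188149687 [ 0.15345892 -0.06733799 -1.67032224] 49.25926879967889
[316. 345.] [122. 141.] (array([453.7,  16.6]), array([-14.9, -11.8, -15. , -17.8]), [np.float64(45.4), np.float64(47.0), np.float64(50.4), np.float64(46.8)])
[216.  25.] [50. 99.] (array([452.6, 117.6]), array([-14.6, -17. , -14.7, -21.2]), [np.float64(25.9), np.float64(11.8), np.float64(26.7), np.float64(11.9)])
go d [171.7 -68.3   3. ] rot [ 0.02  0.16 10.76] rows 3.7
```

View pics/w13.png

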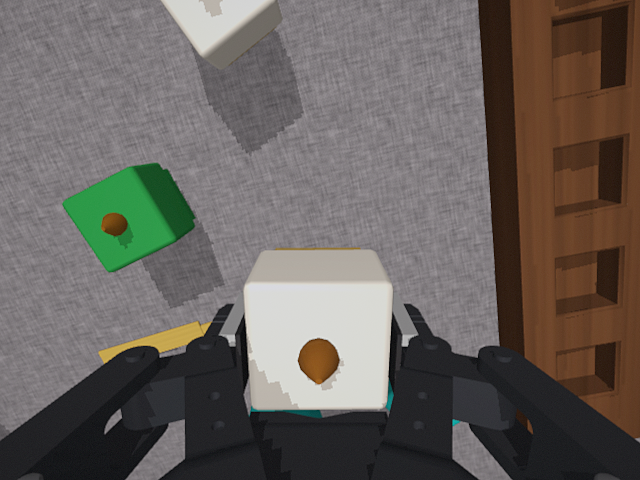

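B is held (gap 49.3) and sits about 1.8 mm toward +y of the TCP. Moving above socket 1.

>>> servo_tool:
  motion: [43, -17, 5, 0, 0, 2.7, 86, -35, 5, 0, 0, 5.4, 129, -53, 0, 0, 0, 8.1, 171, -70, -10, 0, 0, 10.8, 171, -70, -20, 0, 0, 10.8]

```text
t: 19.95
tool_pos: [630.7, -59.3, 104.5]
orientation: [0.024, 0.704, -0.026, 0.71]
contact_force: [-0.3, 0.1, -1.7]
finger_gap: 49.1
```

>>> servo_tool:
  motion: [0, 0, -10, 0, 0, 0, 0, 0, -10, 0, 0, 0, 0, 0, -10, 0, 0, 0]

```text
t: 20.25
tool_pos: [621.8, -55.0, 94.8]
orientation: [0.025, 0.708, -0.024, 0.705]
contact_force: [0.6, 0.8, -1.7]
finger_gap: 49.2
```

```bash
python3 - <<'E'
from m import *
s=telemetry.state();print(s['t'],s['tool_pos'],yawnow(),s['contact_force'],s['finger_gap'])
c=cap('wrist','w14.png');tops(c,s['tool_pos'][2]+33)
go(625.7,-56.2,80,-4)
E
```

```text
20.25 [621.76639712 -54.9820814   94.80199812] -3.955827859835157 [ 0.63432579  0.81825726 -1.7470602 ] 49.20443153698414
[316. 345.] [122. 141.] (array([621.1, -52.5]), array([-3.8, -1. , -3.7, -7. ]), [np.float64(45.4), np.float64(46.8), np.float64(50.4), np.float64(46.9)])
go d [  3.1  -1.  -15.7] rot [-0.03 -0.12 -0.05] rows 0.3
```

View pics/w14.png

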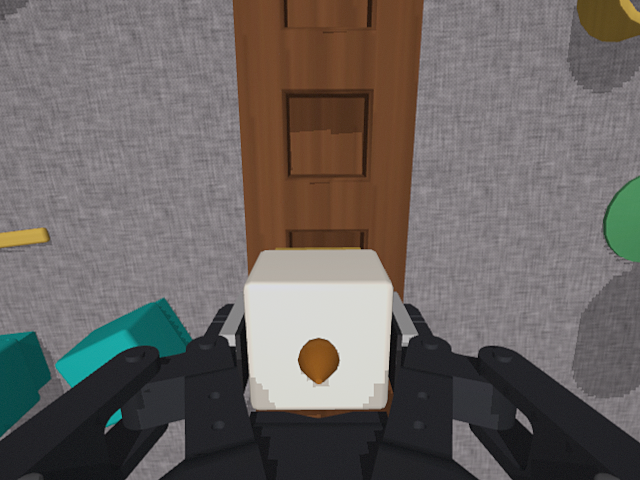

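The candle sits slightly left of the plinth axis (318 against about 327), so the +3.5 mm x correction agrees. Lowering in stages.

>>> servo_tool:
  motion: [3.5, -1, -8, 0, 0, 0, 3.5, -1, -16, 0, 0, 0, 3.5, -1, -16, 0, 0, 0, 3.5, -1, -16, 0, 0, 0]

```text
t: 20.7
tool_pos: [627.2, -56.8, 79.7]
orientation: [0.025, 0.707, -0.024, 0.706]
contact_force: [-0.4, -0.9, -2.2]
finger_gap: 49.5
```

```bash
python3 - <<'E'
from m import *
s=telemetry.state();print(s['t'],s['tool_pos'],yawnow(),s['contact_force'],s['finger_gap'])
go(625.7,-56.2,47,-4)
E
```

```text
20.7 [627.15113185 -56.83829113  79.74522747] -3.9744512731498305 [-0.4124181  -0.9399877  -2.23524588] 49.494155262893656
go d [ -1.5   0.6 -32.7] rot [-0.01 -0.05 -0.03] rows 0.7
```

>>> servo_tool:
  motion: [-1, 0.5, -6, 0, 0, 0, -1, 0.5, -12, 0, 0, 0, -1, 0.5, -18, 0, 0, 0, -1, 0.5, -23, 0, 0, 0, -1, 0.5, -25, 0, 0, 0]

```text
t: 21.2
tool_pos: [626.0, -56.4, 54.1]
orientation: [0.025, 0.707, -0.024, 0.706]
contact_force: [0.3, -0.5, -2.5]
finger_gap: 49.0
```

```bash
python3 - <<'E'
from m import *
s=telemetry.state();print(s['t'],s['tool_pos'],yawnow(),s['contact_force'],s['torque'],s['finger_gap'])
E
```

```text
21.2 [625.99313547 -56.36677984  54.13930437] -3.9775440090825867 [ 0.2564035  -0.46231646 -2.52757791] [ 0.00682536 -0.01487625  0.00318033] 49.0306294682571
```

Entered freely with no contact force. Going the rest of the way home.

>>> servo_tool:
  motion: [0, 0, -3, 0, 0, 0, 0, 0, -6, 0, 0, 0, 0, 0, -7.5, 0, 0, 0, 0, 0, -7.5, 0, 0, 0]

```text
t: 21.6
tool_pos: [626.6, -56.5, 47.6]
orientation: [0.025, 0.707, -0.025, 0.707]
contact_force: [0.1, -0.5, -2.9]
finger_gap: 49.2
```

```bash
python3 - <<'E'
from m import *
s=telemetry.state();print(s['t'],s['tool_pos'],yawnow(),s['contact_force'],s['torque'],s['finger_gap'])
E
```

```text
21.6 [626.56681916 -56.5005118   47.62348684] -3.9761206311760073 [ 0.06438241 -0.48409627 -2.93653134] [-0.01513046 -0.02782603  0.00881362] 49.16234339955786
```

>>> servo_tool:
  motion: [0, 0, -1.5, 0, 0, 0, 0, 0, -2.5, 0, 0, 0, 0, 0, -2.5, 0, 0, 0]

```text
t: 21.9
tool_pos: [626.7, -56.5, 47.3]
orientation: [0.024, 0.706, -0.025, 0.707]
contact_force: [-2.5, 0.3, 10.1]
finger_gap: 49.0
```

>>> servo_tool:
  motion: [0, 0, 0, 0, 0, 0, 0, 0, 0, 0, 0, 0, 0, 0, 0, 0, 0, 0, 0, 0, 0, 0, 0, 0, 0, 0, 0, 0, 0, 0]
  gripper: 80

```text
t: 22.4
tool_pos: [626.5, -56.5, 44.8]
orientation: [0.025, 0.707, -0.025, 0.707]
contact_force: [0.6, -0.0, 0.2]
finger_gap: 80.2
```

>>> servo_tool:
  motion: [0, 0, 20, 0, 0, 0, 0, 0, 60, 0, 0, 0, 0, 0, 105, 0, 0, 0, -15, -15, 110, 0, 0, 0, -35, -15, 110, 0, 0, 0]

```text
t: 22.9
tool_pos: [594.0, -73.4, 157.7]
orientation: [0.024, 0.704, -0.026, 0.709]
contact_force: [-0.6, 0.1, -0.0]
finger_gap: 79.9
```

>>> servo_tool:
  motion: [0, 0, 0, 0, 0, 0, 0, 0, 0, 0, 0, 0]

```text
t: 23.1
tool_pos: [591.7, -71.5, 155.0]
orientation: [0.025, 0.707, -0.025, 0.707]
contact_force: [0.2, -0.5, 0.9]
finger_gap: 80.4
```

```bash
python3 - <<'E'
from m import *
s=telemetry.state();print(s['t'],s['tool_pos'],yawnow(),s['contact_force'],s['torque'],s['finger_gap'])
c=cap('wrist','w15.png'); tops(c,80)
cap('scene','s15.png')
E
```

```text
23.1 [591.67762209 -71.48897485 155.02432808] -3.9978293922969934 [ 0.23250067 -0.47530937  0.9341541 ] [-0.02155145 -0.02674529 -0.00350929] 80.42969367238439
[374. 225.] [76. 81.] (array([626.9, -54.6]), array([-4. ,  0.2, -4. , -3.3]), [np.float64(47.9), np.float64(47.7), np.float64(50.8), np.float64(47.5)])
```

View pics/w15.png

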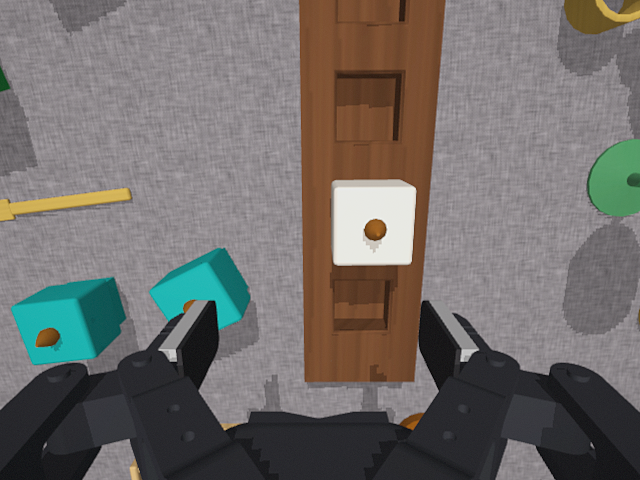

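View pics/s15.png

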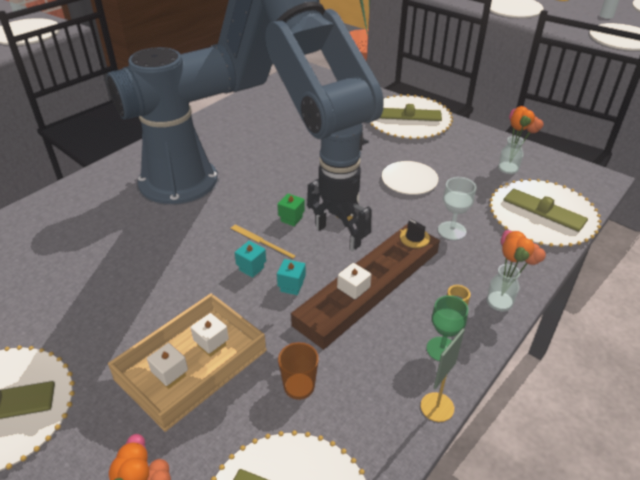

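B is seated in socket 1 at wrist (374,225), with a 10 N press at the same height as the spent ones had. Now to fresh A near (438,169), jaw yaw about 20°.

>>> servo_tool:
  motion: [-25, 38, 2, 0, 0, 4, -50, 76, 4, 0, 0, 8, -75, 113, 6, 0, 0, 12, -100, 151, 8, 0, 0, 16, -125, 188, 8, 0, 0, 20]

```text
t: 23.7
tool_pos: [466.6, 118.1, 163.0]
orientation: [-0.099, 0.7, 0.1, 0.701]
contact_force: [-0.0, 0.9, 0.1]
finger_gap: 80.0
```

>>> servo_tool:
  motion: [-25, 38, 0, 0, 0, 4.2, -25, 38, 0, 0, 0, 4.2, -25, 38, 0, 0, 0, 4.2]

```text
t: 24.0
tool_pos: [442.0, 155.7, 163.0]
orientation: [-0.125, 0.696, 0.125, 0.696]
contact_force: [-0.5, 0.8, -0.6]
finger_gap: 80.0
```

```bash
python3 - <<'E'
from m import *
s=telemetry.state();print(s['t'],s['tool_pos'],yawnow(),s['contact_force'],s['finger_gap'])
c=cap('wrist','w16.png'); tops(c,60)
E
```

```text
24.0 [441.96889579 155.6577918  162.98861667] 20.381328454562304 [-0.47424772  0.77453372 -0.63472207] 79.95473736056331
[319. 223.] [66. 70.] (array([437.7, 169.3]), array([20.4, 21.9, 20.4, 18.9]), [np.float64(46.8), np.float64(46.4), np.float64(49.3), np.float64(46.4)])
[489.  22.] [ 43. 164.] (array([489.4, 319.8]), array([20.4, 31.2, 20.4, 24.2]), [np.float64(96.1), np.float64(23.1), np.float64(98.8), np.float64(22.7)])
```

View pics/w16.png

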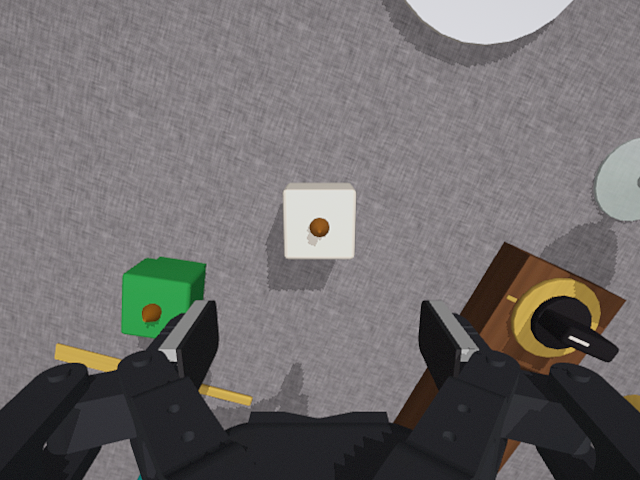

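Fresh A is square at (319,223), giving (437.7,169.3).

>>> servo_tool:
  motion: [-4, 14, -40, 0, 0, 0, -4, 14, -85, 0, 0, 0, -4, 14, -120, 0, 0, 0, -4, 14, -137, 0, 0, 0, -4, 14, -137, 0, 0, 0]

```text
t: 24.55
tool_pos: [437.8, 167.2, 23.5]
orientation: [-0.123, 0.698, 0.123, 0.695]
contact_force: [-0.3, 0.2, -0.1]
finger_gap: 79.9
```

>>> servo_tool:
  motion: [0, 0, 0, 0, 0, 0, 0, 0, 0, 0, 0, 0, 0, 0, 0, 0, 0, 0, 0, 0, 0, 0, 0, 0, 0, 0, 0, 0, 0, 0]
  gripper: 30
  force: 60

```text
t: 25.05
tool_pos: [438.7, 168.5, 27.3]
orientation: [-0.124, 0.695, 0.124, 0.697]
contact_force: [-0.0, -1.3, 6.1]
finger_gap: 49.3
```

>>> servo_tool:
  motion: [0, 0, 20, 0, 0, 0, 0, 0, 50, 0, 0, 0, 0, 0, 85, 0, 0, 0, 0, 0, 100, 0, 0, 0, 0, 0, 100, 0, 0, 0]

```text
t: 25.55
tool_pos: [438.7, 168.9, 128.2]
orientation: [-0.124, 0.694, 0.124, 0.698]
contact_force: [0.7, -0.3, -2.8]
finger_gap: 49.4
```

```bash
python3 - <<'E'
from m import *
s=telemetry.state();print(s['t'],s['tool_pos'],yawnow(),s['contact_force'],s['finger_gap'])
c=cap('wrist','w17.png');tops(c,s['tool_pos'][2]+33)
go(631,16.3,115,-4)
E
```

```text
25.55 [438.71485944 168.92230833 128.22600567] 20.24418908519825 [ 0.74985645 -0.3446313  -2.80170008] 49.367562011605266
[319. 348.] [121. 138.] (array([438.4, 170.5]), array([20.1, 23.3, 20. , 17.3]), [np.float64(44.5), np.float64(46.8), np.float64(49.4), np.float64(46.7)])
[508.  26.] [ 53. 192.] (array([451.7, 279.9]), array([20.3, 32.5, 20.3, 24.3]), [np.float64(50.4), np.float64(12.9), np.float64(52.3), np.float64(12.6)])
go d [ 193.2 -152.4  -11.9] rot [ 1.000e-02  1.400e-01 -2.423e+01] rows 4.9
```

View pics/w17.png

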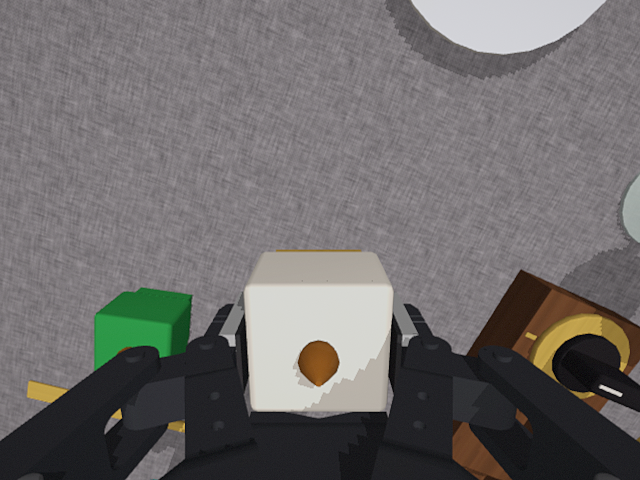

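>>> servo_tool:
  motion: [32, -25, 0, 0, 0, -4, 64, -51, 0, 0, 0, -8, 96, -76, 0, 0, 0, -12, 128, -102, 0, 0, 0, -16, 160, -127, 0, 0, 0, -20]

```text
t: 26.1
tool_pos: [597.1, 40.5, 123.7]
orientation: [-0.0, 0.709, 0.0, 0.706]
contact_force: [0.1, 0.5, -2.9]
finger_gap: 49.3
```

>>> servo_tool:
  motion: [32, -25, -10, 0, 0, -4.2, 32, -25, -20, 0, 0, -4.2, 32, -25, -30, 0, 0, -4.2, 32, -25, -30, 0, 0, -4.2, 32, -25, -30, 0, 0, -4.2]

```text
t: 26.6
tool_pos: [627.4, 17.7, 94.8]
orientation: [0.024, 0.708, -0.024, 0.705]
contact_force: [0.3, 0.8, -2.4]
finger_gap: 48.7
```

```bash
python3 - <<'E'
from m import *
s=telemetry.state();print(s['t'],s['tool_pos'],yawnow(),s['contact_force'],s['finger_gap'])
c=cap('wrist','w18.png');tops(c,s['tool_pos'][2]+33)
go(631.2,16.4,80,-4)
E
```

```text
26.6 [627.3920038   17.72669528  94.76980721] -3.899955999006383 [ 0.26126955  0.81868296 -2.39894138] 48.65537046602138
[317. 347.] [122. 142.] (array([626.8,  19.4]), array([-3.8, -0.9, -3.7, -7. ]), [np.float64(45.8), np.float64(47.0), np.float64(50.8), np.float64(47.1)])
go d [  3.   -1.2 -15.6] rot [-0.02 -0.11 -0.11] rows 0.3
```

View pics/w18.png

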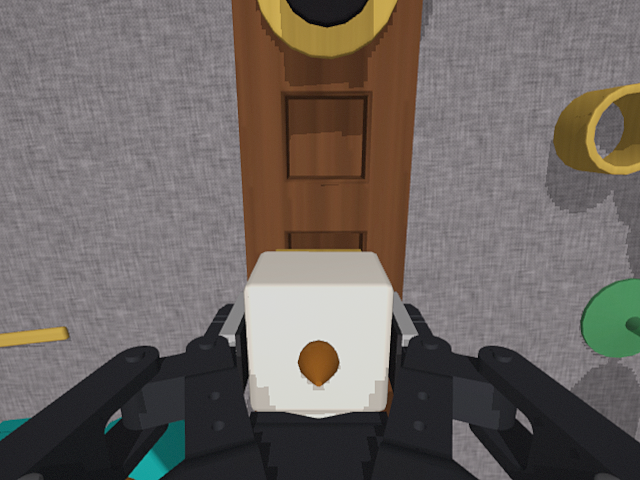

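>>> servo_tool:
  motion: [3, -1, -8, 0, 0, 0, 3, -1, -16, 0, 0, 0, 3, -1, -16, 0, 0, 0, 3, -1, -16, 0, 0, 0, 3, -1, -16, 0, 0, 0]

```text
t: 27.15
tool_pos: [632.6, 15.6, 80.2]
orientation: [0.025, 0.707, -0.025, 0.707]
contact_force: [0.8, 0.4, -1.8]
finger_gap: 49.4
```

```bash
python3 - <<'E'
from m import *
s=telemetry.state();print(s['t'],s['tool_pos'],yawnow(),s['contact_force'],s['finger_gap'])
go(631.2,16.4,47,-4)
E
```

```text
27.15 [632.61075914  15.55603303  80.21319805] -3.9743057877690804 [ 0.82187236  0.42800261 -1.84498621] 49.393175986053976
go d [ -1.4   0.8 -33.2] rot [ 0.    0.02 -0.03] rows 0.7
```

>>> servo_tool:
  motion: [-1, 0.8, -6, 0, 0, 0, -1, 0.8, -12, 0, 0, 0, -1, 0.8, -18, 0, 0, 0, -1, 0.8, -23, 0, 0, 0, -1, 0.8, -25, 0, 0, 0]

```text
t: 27.65
tool_pos: [631.0, 16.4, 54.1]
orientation: [0.025, 0.707, -0.024, 0.706]
contact_force: [0.3, 0.0, -2.3]
finger_gap: 49.2
```

```bash
python3 - <<'E'
from m import *
s=telemetry.state();print(s['t'],s['tool_pos'],yawnow(),s['contact_force'],s['torque'],s['finger_gap'])
E
```

```text
27.65 [630.97018797  16.3632508   54.06209968] -3.9788098589823986 [ 0.31212532  0.03847667 -2.27967742] [-0.02242691 -0.00600646  0.01278441] 49.22941655518549
```

>>> servo_tool:
  motion: [0, 0, -3, 0, 0, 0, 0, 0, -6, 0, 0, 0, 0, 0, -8, 0, 0, 0, 0, 0, -9.5, 0, 0, 0, 0, 0, -9.5, 0, 0, 0]

```text
t: 28.15
tool_pos: [631.5, 16.3, 47.3]
orientation: [0.024, 0.707, -0.025, 0.707]
contact_force: [-2.7, 0.4, 7.4]
finger_gap: 49.3
```

```bash
python3 - <<'E'
from m import *
s=telemetry.state();print(s['t'],s['tool_pos'],yawnow(),s['contact_force'],s['torque'],s['finger_gap'])
E
```

```text
28.15 [631.54736964  16.31405927  47.33550514] -3.9695477592426722 [-2.73580175  0.3989051   7.42694267] [-0.03701607  0.38393316 -0.05106964] 49.25511207324997
```

Home, with 7 N against the shoulder at the same z of 47.3. Releasing and backing away to check.

>>> servo_tool:
  motion: [0, 0, 0, 0, 0, 0, 0, 0, 0, 0, 0, 0, 0, 0, 0, 0, 0, 0, 0, 0, 0, 0, 0, 0, 0, 0, 0, 0, 0, 0]
  gripper: 80

```text
t: 28.65
tool_pos: [631.5, 16.3, 45.4]
orientation: [0.025, 0.707, -0.025, 0.707]
contact_force: [-0.5, -0.2, 0.9]
finger_gap: 80.2
```

>>> servo_tool:
  motion: [0, 0, 20, 0, 0, 0, 0, 0, 60, 0, 0, 0, 0, 0, 105, 0, 0, 0, -20, -15, 130, 0, 0, 0, -50, -30, 150, 0, 0, 0]

```text
t: 29.15
tool_pos: [583.5, -14.2, 198.0]
orientation: [0.024, 0.705, -0.024, 0.709]
contact_force: [-0.2, -1.1, -0.7]
finger_gap: 79.8
```

>>> servo_tool:
  motion: [-40, -20, 20, 0, 0, 8, -80, -20, 40, 0, 0, 16, -80, -20, 40, 0, 0, 24, -80, -20, 40, 0, 0, 32, -80, -20, 40, 0, 0, 40]

```text
t: 29.65
tool_pos: [501.2, -33.8, 236.1]
orientation: [-0.221, 0.672, 0.22, 0.672]
contact_force: [-0.6, 0.4, 1.1]
finger_gap: 80.0
```

>>> servo_tool:
  motion: [0, 0, 0, 0, 0, 8, 0, 0, 0, 0, 0, 16, 0, 0, 0, 0, 0, 24, 0, 0, 0, 0, 0, 32, 0, 0, 0, 0, 0, 40]

```text
t: 30.15
tool_pos: [501.4, -33.6, 235.6]
orientation: [-0.437, 0.556, 0.437, 0.556]
contact_force: [-0.4, -0.3, 0.3]
finger_gap: 79.6
```

>>> servo_tool:
  motion: [0, 0, 0, 0, 0, 8, 0, 0, 0, 0, 0, 14, 0, 0, 0, 0, 0, 14]

```text
t: 30.45
tool_pos: [501.4, -33.6, 235.6]
orientation: [-0.5, 0.5, 0.5, 0.5]
contact_force: [-0.3, 0.4, -0.1]
finger_gap: 80.2
```

```bash
python3 - <<'E'
from m import *
s=telemetry.state();print(s['t'],s['tool_pos'],yawnow(),s['contact_force'],s['finger_gap'])
c=cap('wrist','w19.png');tops(c,80);cap('scene','s19.png');cap('top','t19.png')
f=cv2.imread('pics/w19.png'); 
f=cv2.imread('pics/s19.png'); cv2.imwrite('pics/s19c.png',cv2.resize(f[200:430,100:460],None,fx=2.2,fy=2.2,interpolation=cv2.INTER_CUBIC))
E
```

```text
30.45 [501.40721243 -33.64154535 235.55074864] 90.0119342085203 [-0.28349256  0.38335712 -0.0984207 ] 80.15321064317449
[372. 360.] [53. 45.] (array([630.3,  17.5]), array([-1.9, -4. ,  0.3, -4.1]), [np.float64(47.8), np.float64(48.5), np.float64(48.0), np.float64(50.4)])
[295. 356.] [52. 45.] (array([625.8, -53.8]), array([-5. , -3.7, -2.8, -3.9]), [np.float64(47.7), np.float64(47.6), np.float64(47.9), np.float64(49.5)])
```

View pics/w19.png

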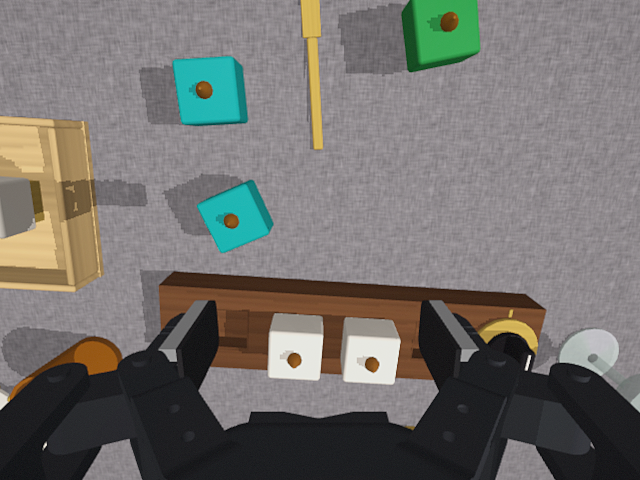

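View pics/s19c.png

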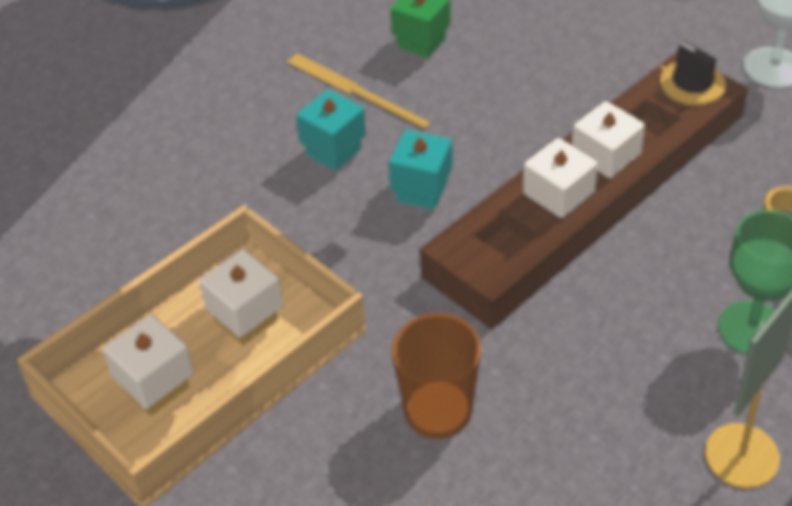

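View pics/t19.png

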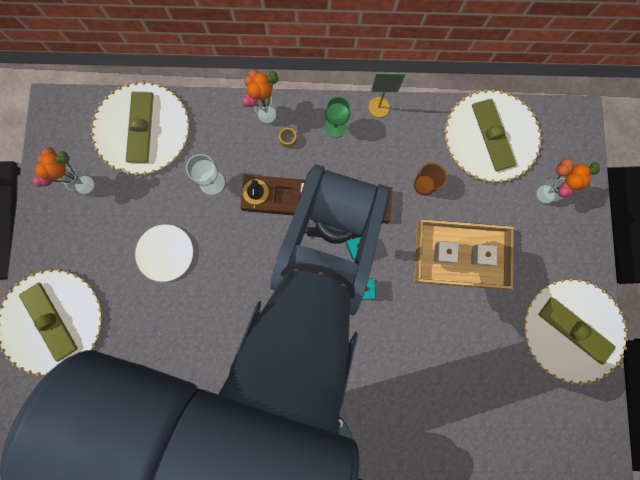

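The wrist view shows both fresh candles seated and square at (372,360) and (295,356). The measured centres, (630.3,17.5) and (625.8,-53.8), are within about 1 mm of the sockets. The scene view shows both spent candles standing in the crate, the timer bar in its zero direction, and the glasses unmoved. Handing in.

```bash
python3 -c "
from h import *
print(manip.sign_off())"
```

```text
the job is handed in; nothing more can be done
None
```

I turned the timer back to its zero stop, put both spent candles in the crate, and plugged both fresh ones into sockets 1 and 2. I handed the job in at about 30 s of robot time; the hand-in gives no verdict.

- **Timer:** I turned the knob anticlockwise until it met about 1 N m at the stop. The pointer afterwards lay parallel to the plinth's end edge, so it is at zero.
- **Spent candles:** both are standing inside the crate, seen in the scene and top views.
- **Fresh candles:** each was pushed home until it pressed back with 7–10 N. That was at about the tool height where the spent ones had been gripped in their sockets. The last wrist picture puts their centres within about 1 mm of the socket centres and square to the plinth. Uprightness I judged by eye only.
- **Tableware and look-alikes:** the glasses look unmoved in the top view. I did not touch the green and turquoise look-alikes.

None of the checks failed. One early estimate disagreed: the rough top view gave the plinth's turn as -2.3°. I used the closer wrist view's -4.0°, which the clean insertions bore out.

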